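# Clamp the tube carrier on the mixer and load the capped tubes

### The arm

A 6-joint arm with a two-finger parallel gripper is mounted at the origin on the work surface. World frame = base frame: x ahead of the robot, y to its left, z up, the work surface at z = 0. Lengths are in m, angles in rad, forces in N, time in s.
With the tool pointing down it reaches from about 0.35 to 0.95 m from the base axis. Payload 17.4 kg.
Tool frame: the origin (TCP) lies midway between the tips of the shut fingers; the grasp point (between the pads) lies 19 mm behind it; z points along the fingers, y is the direction in which the jaws open and shut (so a half turn about z gives the same grasp; the last joint's range is limited). The gripper opens to 93 mm and grips with 3 to 60 N. Pads are 15 mm wide; open, the fingers measure 128 mm over their backs; the gripper's body (75 mm by 188 mm) begins 65 mm behind the grasp point.
Start: joints at [-1.267, 0.116, 1.442, -0, 1.584, -0.038], TCP at [0.226, -0.636, 0.219] pointing down, gripper open.
Joint ranges: [-2.83, 2.83], [-0.83, 2.19], [0.07, 2.5], [-1.14, 4.28], [0.01, 3], [-2.97, 2.97]. Speed limits (rad/s): [1.89, 1.89, 2.22, 3.14, 3.14, 3.14].

### API

Orientations are given as a rotation vector (axis times angle).
In Python, from workcell import ctrl gives the robot as it stands.
- The arm moves only by the tool play_rows, never from a script. Its argument "steps" is a list of rows, each an object of numbers: "x", "y", "z": the shift along the tool's x, y, z in cm; "twist": the turn about the tool's z in degrees. In form: [{"x": .., "y": .., "z": .., "twist": ..}, ...]. A call has 1 to 12 rows; each row is the pose to reach, as a shift and turn from the pose measured when the call began, along the tool's axes at that moment; what a row does not reach only later rows make up. A row lasts 1/8 s, in which the tool goes at most 62.5 mm and 10.7 degrees, less where a joint would pass 70% of its speed; a pose out of reach is approached as far as the arm can. A call with a gripper value outside its range is refused whole. "claw" is the closure, from 0 (fully open) to 1 (shut), set as the call begins (left out, the last holds). The fingers move at their own pace and stop on an object; "grip_force" is the grip in N (left out, the last holds). Time passes only in rows, so rows that repeat a pose let the fingers close. It gives the time, the measured TCP pose, the force and the opening at its end, in the units of the state.
- ctrl.get_state(): the state, without advancing time (a new reading comes with each control period).
- ctrl.grab_frame(name): name is "scene" or "side" or "wrist"; returns a dict with "img" (420x560x3 uint8, blue, green, red), "K" (3x3 intrinsics, pixels), "xyz" and "rotation" of the camera in the world. Camera axes: x right, y down, z forward; pixel columns grow to the right and rows downward; lengths in m; the calibration is good to about 2 mm. A picture is of the moment at which its call begins. There is no depth.
- ctrl.hand_in(): hands the job in, once; it reports no verdict.
The state is a dict: "time_s": time; "joints": joint angles; "joint_vel": joint speeds; "joint_torque": joint torques, N m; "position": TCP position; "tcp_rot": TCP orientation; "force": force on the tool from outside, world axes, zero at the start; "ft_torque": the same for the moment, N m; "grip_width": finger opening in m.
Only numpy, scipy, OpenCV 4.12 (cv2) and the standard library are available. Lean on these libraries where they do the work, as an engineer would, in place of code of your own. Each camera call takes 0.05 s, during which the arm holds its last target. There are 200 camera calls.

### The job

Get the samples ready for mixing: slide the empty blue carrier onto the mixer's dovetail rail from its open end until it is fully home against the red stop, then turn its red side knob clockwise until tight. Only once it is clamped, move every tube from the white rack into any free sockets of the carrier, upright and fully down, pressing each tube's flip cap shut before you lift it out of the rack. Do not disturb the tip box, the bottle or the slide tray.

Things in the scene. Friction and masses are not known exactly. Their poses are not given: they have to be found in the camera images.
- mixer: Compact tube mixer, fixed: white base 210 x 170 mm, 50 mm high, with a steel dovetail rail on top along its own x axis. Origin on the table, directly under where the carrier's origin comes when home. The carrier slides on in the mixer's +x direction, from the entry end to the red stop.
- rail_entry (a point): Centre of the foot of the rail's open (entry) end, mixer x = -70 mm, 62 mm above the table. The first 20 mm of rail are a tapered lead-in (narrowing 4 mm a side, dropping 3 mm). Rail 14 mm high (flat top 76 mm above the table), 26 mm wide at its foot, 40 mm at its shoulders 11 mm up.
- rail_stop (a point): Middle of the face of the red stop at the rail's far end, mixer x = +50 mm; stop 60 mm wide, top 73 mm above the table.
- carrier: Blue loose tube carrier, 0.4 kg, 206 mm long (x), 50 wide (y), top face 48 mm above its origin (centre of underside). Dovetail channel below along x: two aluminium jaws x -50..50, z 0..12, 36 mm apart at the bottom; roof z = 12. 2 mm side play each side and 3 mm lift play on the rail. Seated, the origin is 64 mm above the table; home, the jaw ends meet the stop. Goes on either way round.
- carrier_grip (a point): Middle of the carrier's yellow upright fin grip (carrier x = 0, y = 0, z = 63 mm): 12 mm thick along the carrier's x, 20 mm wide along y, from z = 48 to 78 mm.
- socket1 (a point): Centre of the floor of carrier socket 1 (carrier x = -82 mm, y = 0, floor 18 mm above the carrier's origin, mouth 30 mm higher). Square, 28 mm wide.
- socket2 (a point): Centre of the floor of carrier socket 2 (carrier x = -40 mm, y = 0, floor 18 mm above the carrier's origin, mouth 30 mm higher). Square, 28 mm wide.
- socket3 (a point): Centre of the floor of carrier socket 3 (carrier x = 40 mm, y = 0, floor 18 mm above the carrier's origin, mouth 30 mm higher). Square, 28 mm wide.
- socket4 (a point): Centre of the floor of carrier socket 4 (carrier x = 82 mm, y = 0, floor 18 mm above the carrier's origin, mouth 30 mm higher). Square, 28 mm wide.
- clamp (a joint): Side clamp knob of the carrier, vertical axis at carrier x = 0, y = +60 mm; radians turned clockwise seen from above, 0 slack, tight from 1.2, end stop 1.45; stiff (0.05 Nm), stays where left. A hard knock can still shift the clamped carrier along the rail; it can then be slid home again as it is.
- clamp_grip (a point): On the clamp knob's axis in the middle of its red bar grip, 52 mm above the carrier's origin; its x axis lies along the bar (30 mm long, 10 mm thick, 24 mm high: from 14 mm below to 9 mm above this point; a black disc of 28 mm dia. and a boss 32 mm wide lie below). Bar lies along the carrier's x at joint 0. 30 mm free to the carrier's side.
- rack: White bench rack, fixed, 236 x 60 x 42 mm, origin at centre of underside; four square 28 mm sockets in a row along its x at -84, -28, 28, 84 mm, floor 10 mm above the table.
- tip_box: Bystander: blue box of pink pipette tips, 85 x 120 x 56 mm.
- reagent_bottle: Bystander: amber bottle with blue cap, 56 mm dia., 105 mm high.
- array_tray: Bystander: black slide tray, 90 x 130 x 23 mm.
- tube1: Loose clear sample tube with an orange flip cap, 24 mm dia., 66 mm high to its mouth, 74 mm with the cap shut, about 45 g; origin at centre of its underside. Cap hinge at its -x side of the mouth (along its y), thumb tab at +x reaching 18.5 mm from the axis when shut. May be absent.
- cap1 (a joint): Flip cap of tube1 (23 mm dia., 7 mm thick, tab 8 mm): rad, 0 fully shut, about 1.6 upright, 2.1 stop; stiff hinge, stays where left (about 0.5 N at its rim).
- tube2: Loose clear sample tube with an orange flip cap, 24 mm dia., 66 mm high to its mouth, 74 mm with the cap shut, about 45 g; origin at centre of its underside. Cap hinge at its -x side of the mouth (along its y), thumb tab at +x reaching 18.5 mm from the axis when shut. May be absent.
- cap2 (a joint): Flip cap of tube2 (23 mm dia., 7 mm thick, tab 8 mm): rad, 0 fully shut, about 1.6 upright, 2.1 stop; stiff hinge, stays where left (about 0.5 N at its rim).
- tube3: Loose clear sample tube with an orange flip cap, 24 mm dia., 66 mm high to its mouth, 74 mm with the cap shut, about 45 g; origin at centre of its underside. Cap hinge at its -x side of the mouth (along its y), thumb tab at +x reaching 18.5 mm from the axis when shut. May be absent.
- cap3 (a joint): Flip cap of tube3 (23 mm dia., 7 mm thick, tab 8 mm): rad, 0 fully shut, about 1.6 upright, 2.1 stop; stiff hinge, stays where left (about 0.5 N at its rim).
- tube4: Loose clear sample tube with an orange flip cap, 24 mm dia., 66 mm high to its mouth, 74 mm with the cap shut, about 45 g; origin at centre of its underside. Cap hinge at its -x side of the mouth (along its y), thumb tab at +x reaching 18.5 mm from the axis when shut. May be absent.
- cap4 (a joint): Flip cap of tube4 (23 mm dia., 7 mm thick, tab 8 mm): rad, 0 fully shut, about 1.6 upright, 2.1 stop; stiff hinge, stays where left (about 0.5 N at its rim).
There are look-alikes about, which are no part of the job. Of the things like the carrier, leave any that is orange or turquoise; of the rest the larger one is meant.

How it is judged:
By the outcome, as a careful person would: the job done as asked, in the order asked, and still so for the second after the job is handed in, with the robot touching nothing.
Of tube1, tube2, tube3, tube4 only 2 to 4 are there at a start; the rules pass over those that are not, and their reading is None.
At some moment in a run one of carrier may be knocked a few centimetres aside while the robot is not near it.
It also fails if it takes over 210 s, if anything falls off the work surface, if the arm or the gripper's body presses on something with over 40 N, if the wrist force passes 120 N, or if a joint passes its speed limit or range.

## Working session

There is one attempt and no reset: what is moved stays moved. The work goes in short steps, Python scripts to look and compute and a tool call to move; the robot and the scene stay as the last step left them, time stands still between calls to the robot, and variables do not carry over. Pictures are saved under pics/ and viewed, about 12 in all and at most 16, crops included, and the job is handed in when it is done.

Besides the shell and the picture viewer there is one more tool, called after ">>>" by a JSON object that holds its "op" and its "data", one argument or row to a line. play_rows: Moves the arm, as the interface text tells. Its arguments: {"type":"object","properties":{"steps":{"type":"array"},"claw":{"type":"number"},"grip_force":{"type":"number"}},"required":["steps"]}

```bash
mkdir -p pics; ls; cat > h.py <<'E'
import numpy as np, cv2
from scipy.spatial.transform import Rotation as R
from workcell import ctrl
def grab(n,f=None):
    d=ctrl.grab_frame(n)
    if f: cv2.imwrite('pics/'+f,d['img'])
    return d
def rot(d):
    r=np.array(d['rotation'],float)
    return r if r.shape==(3,3) else R.from_rotvec(r).as_matrix()
def ray(d,u,v):
    return np.array(d['xyz']),rot(d)@np.linalg.inv(np.array(d['K']))@np.array([u,v,1.])
def onz(d,u,v,z):
    o,r=ray(d,u,v); return o+r*(z-o[2])/r[2]
def proj(d,p):
    q=np.array(d['K'])@rot(d).T@(np.array(p)-np.array(d['xyz'])); return q[:2]/q[2]
def tri(*a):
    A=np.zeros((3,3));b=np.zeros(3)
    for d,u,v in a:
        o,r=ray(d,u,v); r/=np.linalg.norm(r); P=np.eye(3)-np.outer(r,r); A+=P;b+=P@o
    return np.linalg.solve(A,b)
def delta(p):
    "shift in tool axes, cm, to world point p"
    s=ctrl.get_state(); return R.from_rotvec(s['tcp_rot']).as_matrix().T@(np.array(p)-s['position'])*100
E
python3 - <<'E'
from h import *
import pickle
D={n:grab(n,n+'0.png') for n in('scene','side','wrist')}
pickle.dump(D,open('D0.pkl','wb'))
for n in D: print(n,D[n]['xyz'],np.round(rot(D[n]),3).tolist(),D[n]['K'][0][0])
s=ctrl.get_state();print(s)
E
```

```text
pics
scene [1.01087677 0.2503583  0.91328874] [[-0.453, 0.729, -0.514], [0.892, 0.375, -0.254], [0.007, -0.573, -0.819]] 382.87911474350614
side [-0.24776149  0.82562913  0.79095361] [[-0.736, -0.379, 0.561], [-0.677, 0.393, -0.622], [0.015, -0.838, -0.546]] 452.49516732805085
wrist [ 0.29324019 -0.6122587   0.38387603] [[0.334, -0.911, -0.241], [-0.942, -0.324, -0.084], [-0.001, 0.255, -0.967]] 290.9350827805966
{'time_s': 0.15, 'joints': array([-1.26680161e+00,  1.16410953e-01,  1.44206788e+00, -4.78800990e-05,
        1.58399183e+00, -3.77884306e-02]), 'joint_vel': array([-4.89930114e-04, -9.28797129e-04,  1.17610020e-03,  6.03911909e-05,
       -1.77754837e-04,  1.43307064e-05]), 'joint_torque': array([ 1.24536266e-03, -7.21764493e+01, -6.22950053e+01,  7.78677966e-02,
        2.25517340e-02, -9.93743038e-05]), 'position': array([ 0.22618295, -0.63583314,  0.21807834]), 'tcp_rot': array([-3.09497961e+00, -5.34114540e-01,  2.57498444e-04]), 'force': array([ 0.38346429,  0.38755231, -0.29171071]), 'ft_torque': array([-0.0124918 , -0.00031333, -0.00595356]), 'grip_width': 0.09285908638193709}
```

View pics/scene0.png

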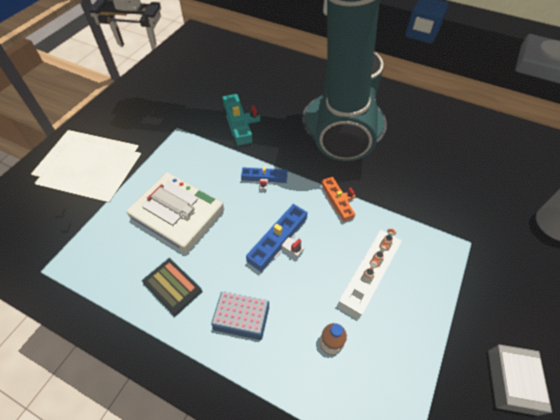

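View pics/side0.png

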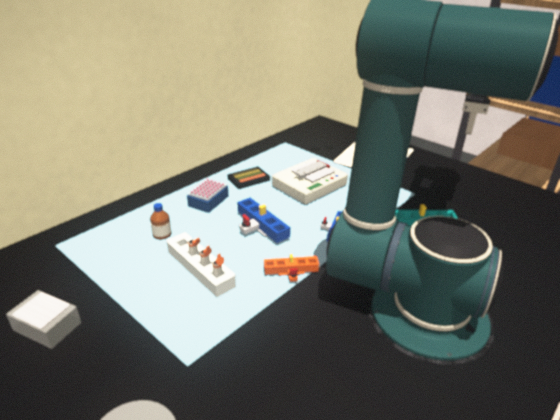

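Scene: the large blue carrier is at (278,237), with its knob at (296,245). The mixer is at (175,208), with red near (155,190). The rack is at (370,272) with three tubes, and the small blue, orange and turquoise items are look-alikes. I'll enlarge these.

```bash
python3 - <<'E'
import cv2,numpy as np
a=cv2.imread('pics/scene0.png')
f=lambda y,x,h,w,s:cv2.resize(a[y:y+h,x:x+w],None,fx=s,fy=s,interpolation=cv2.INTER_CUBIC)
l=f(165,120,100,200,4)
r=f(220,330,100,100,3); r2=f(165,120,1,1,1)
out=np.zeros((600,800,3),np.uint8); out[:400,:800]=l
b=cv2.imread('pics/side0.png')
out[400:600,:260]=cv2.resize(b[230:296,160:246],(260,200)); out[400:600,270:470]=f(222,335,100,100,2); out[400:,480:800]=cv2.resize(b[150:210,260:356],(320,200))
cv2.imwrite('pics/c1.png',out)
E
```

```text
(no output)
```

View pics/c1.png

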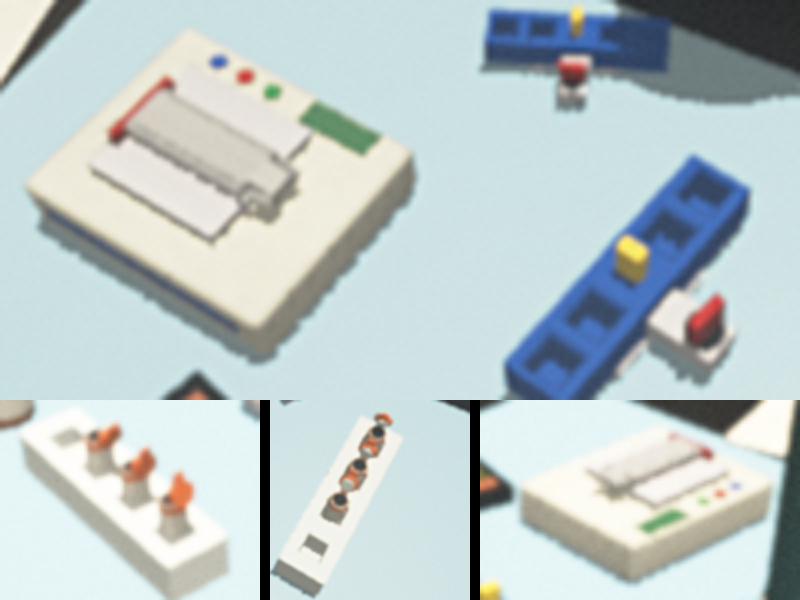

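Crop: the red stop runs (115,130)-(172,82), so the mixer's +x points up-left in the scene and the entry is at about (275,190). The carrier's knob is on its lower-right side. Three tubes stand with caps open at different angles, and the fourth socket (bottle end) is empty.

```bash
python3 - <<'E'
from h import *
import pickle
D=pickle.load(open('D0.pkl','rb')); S,W=D['scene'],D['side']
c=lambda x,y:(120+x/4-.4,165+y/4-.4)
for n,p,z in [('stopA',(172,82),.073),('stopB',(115,130),.073),('entry',(275,185),.07),('mixfront',(258,330),.05),('mixleft',(28,187),.05),('mixback',(190,30),.05),('mixright',(413,155),.05),('carTop',(693,157),.048),('carR',(750,190),.048),('carL',(505,362),.048),('fin',(632,243),.078),('knob',(707,300),.061)]:
    print(n,np.round(onz(S,*c(*p),z),4))
def masks(d,lo,hi,roi):
    h=cv2.cvtColor(d['img'],cv2.COLOR_BGR2HSV); m=cv2.inRange(h,lo,hi); k=np.zeros_like(m);x,y,w,g=roi;k[y:y+g,x:x+w]=255
    n,l,s,ce=cv2.connectedComponentsWithStats(m&k); return [(s[i][4],s[i][:4].tolist(),np.round(ce[i],1).tolist()) for i in range(1,n) if s[i][4]>8]
y1=((20,120,120),(32,255,255))
print('fin',masks(S,*y1,(240,200,70,80)),masks(W,*y1,(235,190,60,60)))
o=((5,120,110),(18,255,255))
print('caps S',masks(S,*o,(340,225,70,90)));print('caps W',masks(W,*o,(170,225,70,60)))
r=((0,150,60),(5,255,255))
print('red',masks(S,*r,(120,165,200,100)),masks(W,*r,(235,190,110,60)),masks(W,*r,(270,150,90,60)))
# white rack contour
for z,pts in ((.042,[(390,228),(402,236),(342,303),(361,314)]),):
    for p in pts: print('rack',np.round(onz(S,*p,z),4))
E
```

```text
stopA [ 0.5621 -0.332   0.073 ]
stopB [ 0.6136 -0.3412  0.073 ]
entry [ 0.6002 -0.2201  0.07  ]
mixfront [ 0.6891 -0.1765  0.05  ]
mixleft [ 0.6686 -0.3797  0.05  ]
mixback [ 0.5043 -0.3657  0.05  ]
mixright [ 0.5259 -0.1609  0.05  ]
carTop [0.4374 0.0119 0.048 ]
carR [0.4446 0.0587 0.048 ]
carL [ 0.6361 -0.0249  0.048 ]
fin [0.5368 0.0147 0.078 ]
knob [0.5437 0.0724 0.061 ]
fin [(np.int32(43), [275, 225, 6, 9], [277.3, 228.8])] [(np.int32(37), [260, 206, 5, 8], [262.0, 209.2])]
caps S [(np.int32(13), [388, 229, 7, 4], [391.7, 230.4]), (np.int32(29), [381, 241, 8, 8], [384.9, 244.0]), (np.int32(28), [372, 257, 7, 8], [375.7, 259.7])]
caps W [(np.int32(33), [190, 239, 9, 7], [194.5, 242.2]), (np.int32(43), [202, 247, 9, 9], [206.2, 251.5]), (np.int32(57), [216, 255, 7, 12], [219.0, 260.5])]
red [(np.int32(19), [293, 240, 7, 7], [296.0, 243.0])] [(np.int32(11), [244, 216, 4, 4], [245.4, 217.8])] []
rack [0.386  0.2769 0.042 ]
rack [0.3956 0.3128 0.042 ]
rack [0.6406 0.2389 0.042 ]
rack [0.6453 0.2882 0.042 ]
```

>>> {"op": "play_rows", "data": {
  "steps": [
    {"x": 5,"y": -4,"z": -1,"twist": -5},
    {"x": 9,"y": -9,"z": -2,"twist": -10},
    {"x": 13,"y": -13,"z": -3,"twist": -15},
    {"x": 17,"y": -17,"z": -3,"twist": -20},
    {"x": 21,"y": -21,"z": -3,"twist": -25},
    {"x": 25,"y": -25,"z": -3,"twist": -30},
    {"x": 30,"y": -30,"z": -3,"twist": -35},
    {"x": 34,"y": -34,"z": -3,"twist": -40},
    {"x": 38,"y": -38,"z": -3,"twist": -45},
    {"x": 43,"y": -43,"z": -3,"twist": -50},
    {"x": 47,"y": -47,"z": -3,"twist": -55},
    {"x": 51,"y": -51,"z": -3,"twist": -60}
  ]
}}

```text
time_s: 1.65
position: [0.5362, 0.0178, 0.2486]
tcp_rot: [-2.41, -2.014, -0.001]
force: [0.2, -1.5, -0.1]
grip_width: 0.0929
```

```bash
cat >> h.py <<'E'
def seg(d,lo,hi,roi=None,amin=30):
    h=cv2.cvtColor(d['img'],cv2.COLOR_BGR2HSV); m=cv2.inRange(h,lo,hi)
    if roi:
        k=np.zeros_like(m);x,y,w,g=roi;k[y:y+g,x:x+w]=255; m&=k
    cs,_=cv2.findContours(m,cv2.RETR_EXTERNAL,cv2.CHAIN_APPROX_NONE)
    return sorted([c[:,0,:].astype(float) for c in cs if cv2.contourArea(c)>amin],key=lambda c:-cv2.contourArea(c.astype(np.float32)))
def rect(d,c,z):
    "contour onto plane z -> min-area rect (centre, size, long-axis deg)"
    p=np.array([onz(d,u,v,z)[:2] for u,v in c],np.float32); (cx,cy),(w,h),a=cv2.minAreaRect(p)
    if w<h: w,h,a=h,w,a+90
    return np.round([cx,cy,w,h,a],4)
BLUE=((105,120,50),(125,255,255)); YEL=((20,120,110),(34,255,255)); RED=((0,150,60),(5,255,255)); ORA=((5,120,110),(18,255,255))
E
python3 - <<'E'
from h import *
s=ctrl.get_state();print(s['time_s'],s['position'],np.degrees(s['joints']).round(1))
d=grab('wrist','w1.png')
for n,c,z in(('blue',BLUE,.048),('yel',YEL,.078),('red',RED,.061)):
    for k in seg(d,*c)[:3]: print(n,k.mean(0).round(),rect(d,k,z))
t=R.from_rotvec(s['tcp_rot']).as_matrix();print(t[:,0],t[:,2])
E
```

```text
1.65 [0.53622089 0.01782714 0.24860217] [ -0.8 -11.1  97.1   0.   94.    9.4]
blue [281. 189.] [5.418000e-01 2.090000e-02 2.048000e-01 4.870000e-02 1.692421e+02]
blue [421. 152.] [7.216000e-01 3.240000e-02 1.092000e-01 1.830000e-02 1.030549e+02]
blue [202. 326.] [ 3.925000e-01 -1.614000e-01  4.190000e-02  2.360000e-02  1.697494e+02]
yel [475. 252.] [ 7.65400e-01 -9.34000e-02  2.60000e-02  1.22000e-02  7.41219e+01]
yel [281. 194.] [5.41900e-01 2.02000e-02 2.04000e-02 1.06000e-02 7.97082e+01]
yel [108. 143.] [3.602000e-01 1.129000e-01 1.210000e-02 9.500000e-03 1.438561e+02]
red [282. 142.] [5.52500e-01 7.85000e-02 2.74000e-02 1.37000e-02 1.65121e+02]
red [ 84. 127.] [3.28900e-01 1.35700e-01 2.22000e-02 1.41000e-02 5.21909e+01]
red [200. 286.] [ 4.121000e-01 -8.650000e-02  1.580000e-02  9.900000e-03  1.077009e+02]
[1.77523467e-01 9.84116242e-01 8.00116363e-04] [ 6.33783363e-05  8.01597340e-04 -9.99999677e-01]
```

View pics/w1.png

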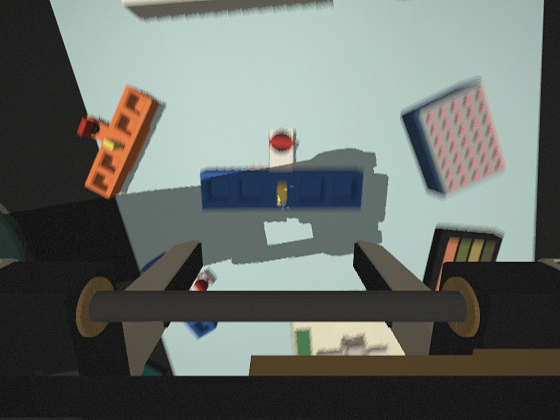

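The carrier lies clear below, with its fin at (281,194) and its knob at (282,142). I'll descend on the fin.

>>> {"op": "play_rows", "data": {
  "steps": [
    {"x": 0.3,"y": 0.5,"z": 5},
    {"x": 0.3,"y": 0.5,"z": 10},
    {"x": 0.3,"y": 0.5,"z": 15},
    {"x": 0.3,"y": 0.5,"z": 18},
    {"x": 0.3,"y": 0.5,"z": 19.5},
    {"x": 0.3,"y": 0.5,"z": 19.5}
  ],
  "claw": 0.4
}}

```text
validation failed for argument at $.st...
```

>>> {"op": "play_rows", "data": {
  "steps": [
    {"z": 0},
    {"z": 0},
    {"z": 0},
    {"z": 0}
  ],
  "claw": 1,
  "grip_force": 50
}}

```text
validation failed for argument at $.st...
```

>>> {"op": "play_rows", "data": {
  "steps": [
    {"x": 0.3,"y": 0.5,"z": 5,"twist": 0},
    {"x": 0.3,"y": 0.5,"z": 10,"twist": 0},
    {"x": 0.3,"y": 0.5,"z": 15,"twist": 0},
    {"x": 0.3,"y": 0.5,"z": 18,"twist": 0},
    {"x": 0.3,"y": 0.5,"z": 19.5,"twist": 0},
    {"x": 0.3,"y": 0.5,"z": 19.5,"twist": 0}
  ],
  "claw": 0.4
}}

```text
time_s: 2.45
position: [0.543, 0.0252, 0.0526]
tcp_rot: [-2.401, -2.021, -0.001]
force: [-0.3, -0.3, -0.6]
grip_width: 0.056
```

>>> {"op": "play_rows", "data": {
  "steps": [
    {"x": 0,"y": 0,"z": 0,"twist": 0},
    {"x": 0,"y": 0,"z": 0,"twist": 0},
    {"x": 0,"y": 0,"z": 0,"twist": 0},
    {"x": 0,"y": 0,"z": 0,"twist": 0}
  ],
  "claw": 1,
  "grip_force": 50
}}

```text
time_s: 2.95
position: [0.5431, 0.0252, 0.0529]
tcp_rot: [-2.401, -2.021, -0.002]
force: [-0.0, 0.7, -0.4]
grip_width: 0.0201
```

>>> {"op": "play_rows", "data": {
  "steps": [
    {"x": 0,"y": 0,"z": 0,"twist": 0},
    {"x": 0,"y": 0,"z": 0,"twist": 0}
  ]
}}

```text
time_s: 3.2
position: [0.543, 0.0252, 0.0529]
tcp_rot: [-2.401, -2.021, -0.002]
force: [-1.8, 0.0, -0.4]
grip_width: 0.0113
```

```bash
python3 - <<'E'
from h import *
s=ctrl.get_state();print(s['time_s'],s['position'],s['grip_width'],s['force'])
d=grab('wrist','w2.png')
for n,c,z in(('blue',BLUE,.048),('yel',YEL,.078),('red',RED,.061)):
    for k in seg(d,*c)[:2]: print(n,k.mean(0).round(),rect(d,k,z))
E
```

```text
3.2 [0.54303383 0.0252195  0.05287513] 0.011320460501461238 [-1.84729628  0.01286276 -0.40641138]
blue [277. 242.] [5.430000e-01 2.390000e-02 2.053000e-01 5.140000e-02 1.701974e+02]
blue [539. 174.] [6.9900e-01 4.8100e-02 8.6500e-02 3.0400e-02 9.3826e+01]
yel [277. 272.] [5.43700e-01 2.59000e-02 2.14000e-02 1.13000e-02 8.01974e+01]
red [278. 172.] [5.526000e-01 7.580000e-02 2.920000e-02 1.130000e-02 1.651504e+02]
```

>>> {"op": "play_rows", "data": {
  "steps": [
    {"x": 0,"y": 0,"z": -4,"twist": 0},
    {"x": 0,"y": 0,"z": -8,"twist": 0},
    {"x": -1,"y": 0.6,"z": -12,"twist": 5},
    {"x": -3,"y": 1.8,"z": -12,"twist": 14},
    {"x": -5,"y": 3,"z": -12,"twist": 23},
    {"x": -7,"y": 4.3,"z": -12,"twist": 32},
    {"x": -9,"y": 5.5,"z": -12,"twist": 42},
    {"x": -11,"y": 6.7,"z": -12,"twist": 52},
    {"x": -13,"y": 8,"z": -12,"twist": 62},
    {"x": -15,"y": 9.2,"z": -12,"twist": 72},
    {"x": -15,"y": 9.2,"z": -12,"twist": 80},
    {"x": -15,"y": 9.2,"z": -12,"twist": 85.5}
  ]
}}

```text
time_s: 4.75
position: [0.6081, -0.1389, 0.1714]
tcp_rot: [-3.135, 0.153, 0.004]
force: [-0.3, 0.3, -3.8]
grip_width: 0.0119
```

>>> {"op": "play_rows", "data": {
  "steps": [
    {"x": 0,"y": 0,"z": 0,"twist": 0},
    {"x": 0,"y": 0,"z": 0,"twist": 0}
  ]
}}

```text
time_s: 5.0
position: [0.6079, -0.1389, 0.1709]
tcp_rot: [-3.135, 0.149, 0.005]
force: [-0.9, -0.3, -5.0]
grip_width: 0.0114
```

```bash
python3 - <<'E'
from h import *
import pickle
s=ctrl.get_state();print(s['position'],s['grip_width'],s['force'],np.degrees(2*np.arctan2(s['tcp_rot'][1],s['tcp_rot'][0])))
d=grab('wrist','w3.png'); e=grab('scene','s3.png'); pickle.dump((d,e),open('D3.pkl','wb'))
c=cv2.resize(e['img'][150:270,110:320],None,fx=2.6,fy=2.6,interpolation=cv2.INTER_CUBIC)
o=np.zeros((420+180,800,3),np.uint8);o[:420,:560]=d['img']; o[288:600,254:800]=c[:312]
cv2.imwrite('pics/w3c.png',d['img'])
for n,cc,z in(('blue',BLUE,s['position'][2]-.005),('yel',YEL,s['position'][2]+.025)):
    for k in seg(d,*cc)[:2]: print(n,k.mean(0).round(),rect(d,k,z))
E
```

```text
[ 0.60793207 -0.138857    0.17094343] 0.01142902750180652 [-0.90345174 -0.32297236 -5.03729731] 354.5484841424364
blue [277. 242.] [ 6.07000e-01 -1.38100e-01  2.05700e-01  5.16000e-02  8.46241e+01]
blue [119.  66.] [ 7.135000e-01 -5.620000e-02  7.860000e-02  4.090000e-02  1.329953e+02]
yel [283.  12.] [ 7.28400e-01 -1.53200e-01  4.46000e-02  6.30000e-03  7.40136e+01]
yel [277. 272.] [ 6.091000e-01 -1.388000e-01  2.150000e-02  1.130000e-02  1.746218e+02]
```

View pics/w3.png

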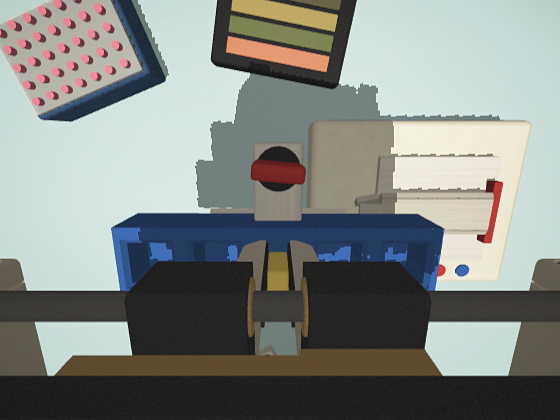

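The held carrier is level. At right is the mixer, with its rail at about (375-498, 195-232), the red stop at (490,180)-(487,243) and the lead-in tip near (358,200). I'll zoom in on it.

```bash
python3 - <<'E'
from h import *
import pickle
d,e=pickle.load(open('D3.pkl','rb'))
c=cv2.resize(d['img'][110:290,300:540],None,fx=3.3,fy=3.3,interpolation=cv2.INTER_CUBIC)
cv2.imwrite('pics/w3z.png',c)
for k in seg(d,(0,120,60),(8,255,255),(470,160,60,90)): 
    print(k.mean(0),rect(d,k,.073),[np.round(onz(d,*p,.073),4) for p in cv2.boxPoints(cv2.minAreaRect(k.astype(np.float32)))])
E
```

```text
[491.66878981 211.03184713] [ 5.900000e-01 -3.354000e-01  5.910000e-02  1.440000e-02  1.746085e+02] [array([ 0.5629, -0.3249,  0.073 ]), array([ 0.6218, -0.3313,  0.073 ]), array([ 0.6176, -0.3453,  0.073 ]), array([ 0.5584, -0.3397,  0.073 ])]
```

View pics/w3z.png

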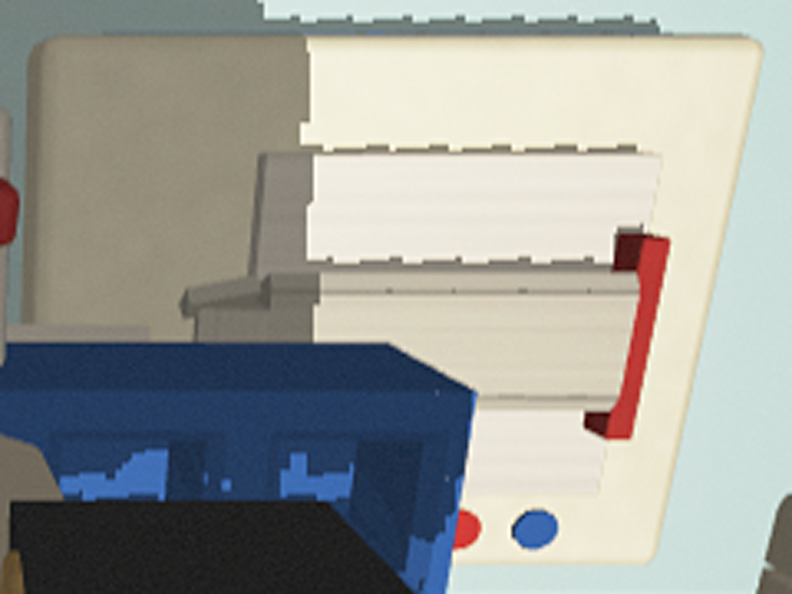

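```bash
python3 - <<'E'
from h import *
import pickle
d,e=pickle.load(open('D3.pkl','rb'))
f=lambda x,y,z:onz(d,300+x/3.3-.35,110+y/3.3-.35,z)
A=[f(330,268,.073),f(625,268,.073)];B=[f(500,408,.073),f(612,408,.073)];S=[f(642,240,.073),f(608,437,.073)]
T=[f(330,291,.076),f(625,291,.076),f(500,398,.076),f(612,398,.076)]
M=[f(105,36,.05),f(745,36,.05),f(655,562,.05),f(755,60,.05)]
for L in(A,B,S,T,M): print(np.round(L,4).tolist(), [round(float(np.degrees(np.arctan2(*(L[1]-L[0])[1::-1]))),2)])
a=np.degrees(np.arctan2(*(A[1]-A[0])[1::-1]))
sm=(S[0]+S[1])/2
for ang in(-95.0,-95.5,-96):
    u=np.array([np.cos(np.radians(ang)),np.sin(np.radians(ang))]);n=np.array([-u[1],u[0]])
    print(ang,'lat far',A[0][:2]@n,A[1][:2]@n,'near',B[0][:2]@n,B[1][:2]@n,'stop',sm[:2]@n,'along',sm[:2]@u,'tcp',ctrl.get_state()['position'][:2]@np.c_[u,n])
E
```

```text
[[0.6185, -0.2521, 0.073], [0.6107, -0.3336, 0.073]] [-95.45]
[[0.5724, -0.3015, 0.073], [0.5694, -0.3336, 0.073]] [-95.42]
[[0.6182, -0.3376, 0.073], [0.5604, -0.3332, 0.073]] [175.73]
[[0.6126, -0.2509, 0.076], [0.6049, -0.3321, 0.076], [0.5767, -0.2995, 0.076], [0.5737, -0.3312, 0.076]] [-95.45]
[[0.6867, -0.1968, 0.05], [0.6693, -0.3777, 0.05], [0.5043, -0.3687, 0.05], [0.6624, -0.3814, 0.05]] [-95.5]
-95.0 lat far 0.6380702943363283 0.6374232529309278 near 0.596527486714105 0.5962897669110979 stop 0.6163016598938189 along 0.28276339755168634 tcp [0.08532841 0.61781289]
-95.5 lat far 0.6397669617680899 0.6398347333823879 near 0.5986900440647862 0.5987343018219718 stop 0.6187457378414396 along 0.27737445247517295 tcp [0.0799338  0.61853398]
-96 lat far 0.6414149084687543 0.64219748794168 near 0.6008070088506893 0.6011332407976677 stop 0.6211426959055523 along 0.27196438426020453 tcp [0.07453309 0.61920798]
```

>>> {"op": "play_rows", "data": {
  "steps": [
    {"x": 0.15,"y": 0,"z": 2,"twist": 0},
    {"x": 0.15,"y": 0,"z": 4,"twist": 0},
    {"x": 0.15,"y": 0,"z": 5.25,"twist": 0},
    {"x": 0.15,"y": 0,"z": 5.25,"twist": 0},
    {"x": 0.15,"y": 1,"z": 5.25,"twist": 0},
    {"x": 0.15,"y": 2,"z": 5.25,"twist": 0},
    {"x": 0.15,"y": 2,"z": 5.25,"twist": 0}
  ]
}}

```text
time_s: 5.98
position: [0.6074, -0.1598, 0.1189]
tcp_rot: [-3.135, 0.152, 0.004]
force: [-0.2, -1.1, -4.3]
grip_width: 0.0119
```

```bash
python3 - <<'E'
from h import *
s=ctrl.get_state();print(s['position'],s['force'],s['ft_torque'])
d=grab('wrist','w4.png')
n=np.array([.9954,-.0958])
for n_,cc,z in(('blue',BLUE,s['position'][2]-.005),('yel',YEL,s['position'][2]+.025)):
    for k in seg(d,*cc)[:1]: r=rect(d,k,z);print(n_,r,r[:2]@n, s['position'][:2]@n)
c=cv2.resize(d['img'][110:290,200:540],None,fx=2.3,fy=2.3,interpolation=cv2.INTER_CUBIC);cv2.imwrite('pics/w4z.png',c)
E
```

```text
[ 0.60740504 -0.15975893  0.11892891] [-0.19299052 -1.07466136 -4.31331746] [ 0.07409812 -0.02161121 -0.03401475]
blue [ 6.06500e-01 -1.59000e-01  2.05700e-01  5.16000e-02  8.45174e+01] 0.6189423000000001 0.6199158816356485
yel [ 6.086000e-01 -1.597000e-01  2.150000e-02  1.130000e-02  1.745164e+02] 0.6210997 0.6199158816356485
```

View pics/w4z.png

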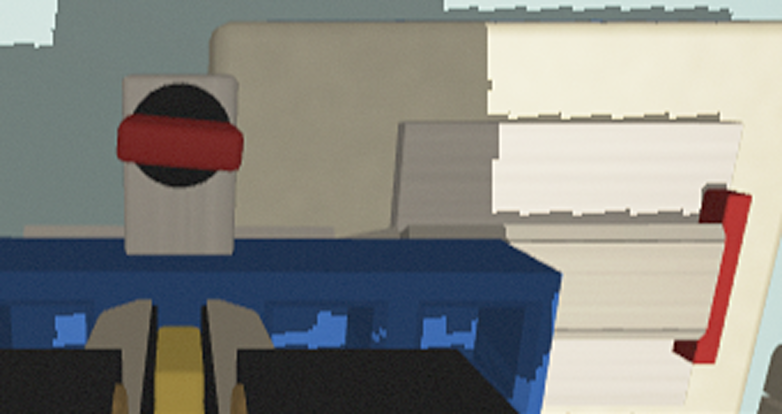

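>>> {"op": "play_rows", "data": {
  "steps": [
    {"x": 0,"y": 1,"z": 0.05,"twist": 0},
    {"x": 0,"y": 2,"z": 0.05,"twist": 0},
    {"x": 0,"y": 3,"z": 0.05,"twist": 0},
    {"x": 0,"y": 4,"z": 0.05,"twist": 0},
    {"x": 0,"y": 5,"z": 0.05,"twist": 0},
    {"x": 0,"y": 5,"z": 0.05,"twist": 0}
  ]
}}

```text
time_s: 6.78
position: [0.604, -0.2089, 0.1187]
tcp_rot: [-3.134, 0.151, -0.002]
force: [10.2, 2.7, -6.6]
grip_width: 0.0116
```

>>> {"op": "play_rows", "data": {
  "steps": [
    {"x": 0,"y": 1,"z": 0,"twist": 0},
    {"x": 0,"y": 2,"z": 0,"twist": 0},
    {"x": 0,"y": 3,"z": 0,"twist": 0},
    {"x": 0,"y": 4,"z": 0,"twist": 0},
    {"x": 0,"y": 5,"z": 0,"twist": 0},
    {"x": 0,"y": 6,"z": 0,"twist": 0},
    {"x": 0,"y": 7,"z": 0,"twist": 0},
    {"x": 0,"y": 7,"z": 0,"twist": 0}
  ]
}}

```text
time_s: 7.78
position: [0.5988, -0.2784, 0.1187]
tcp_rot: [-3.133, 0.15, -0.008]
force: [11.7, 3.7, -7.2]
grip_width: 0.0118
```

>>> {"op": "play_rows", "data": {
  "steps": [
    {"x": 0.05,"y": 0,"z": 0,"twist": -0.5},
    {"x": 0.1,"y": 0,"z": 0,"twist": -1},
    {"x": 0.1,"y": 0,"z": 0,"twist": -1}
  ]
}}

```text
time_s: 8.15
position: [0.6, -0.2785, 0.1188]
tcp_rot: [-3.134, 0.123, -0.008]
force: [2.4, 0.0, -4.3]
grip_width: 0.0118
```

```bash
python3 - <<'E'
from h import *
s=ctrl.get_state();print(s['position'],s['force'],s['ft_torque'],s['tcp_rot'])
d=grab('wrist','w5.png'); e=grab('scene','s5.png')
for n_,cc,z in(('blue',BLUE,.112),('yel',YEL,.142)):
    for k in seg(d,*cc)[:1]: r=rect(d,k,z);print(n_,r)
for k in seg(d,(0,120,50),(8,255,255),None,20)[:4]: print(k.mean(0),rect(d,k,.073))
o=np.zeros((600,800,3),np.uint8); o[:300]=cv2.resize(d['img'][100:310,:],(800,300)); o[300:]=cv2.resize(e['img'][160:260,100:300],(800,300))[:300]; cv2.imwrite('pics/w5z.png',o)
E
```

```text
[ 0.59997233 -0.27850382  0.11880517] [ 2.35742385  0.02369125 -4.25301473] [ 0.05790324 -0.80908266 -0.13216023] [-3.13396237  0.12269952 -0.00830395]
blue [ 6.00000e-01 -2.77800e-01  2.08200e-01  5.52000e-02  8.56589e+01]
yel [ 6.010000e-01 -2.782000e-01  2.330000e-02  1.090000e-02  1.756589e+02]
[277.98591549 169.26760563] [ 6.47200e-01 -2.82400e-01  4.00000e-02  1.70000e-02  8.02196e+01]
[358.73684211 204.31578947] [ 6.16800e-01 -3.40400e-01  9.40000e-03  6.10000e-03  8.55536e+01]
```

View pics/w5z.png

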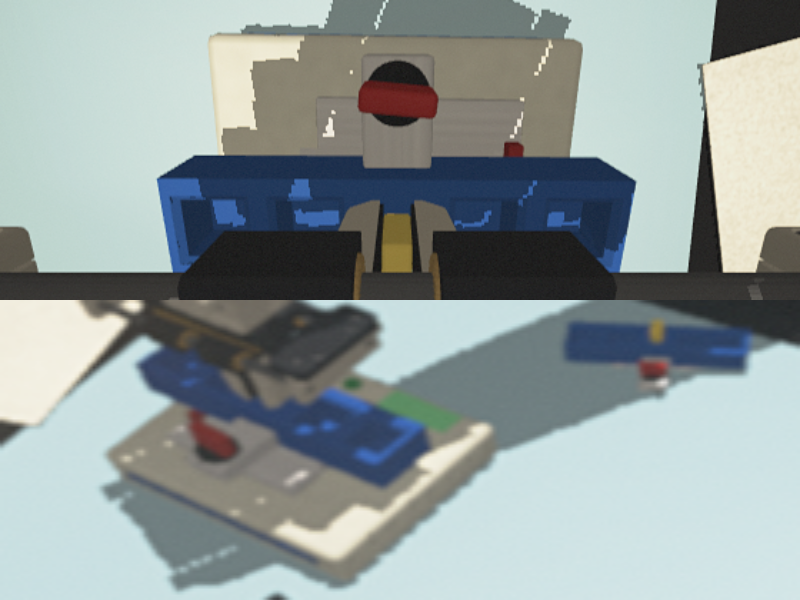

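The carrier is on the rail and the forces have dropped to about 2 N. I'll push the last few mm to the stop.

>>> {"op": "play_rows", "data": {
  "steps": [
    {"x": 0,"y": 0.3,"z": 0,"twist": 0},
    {"x": 0,"y": 0.6,"z": 0,"twist": 0},
    {"x": 0,"y": 0.8,"z": 0,"twist": 0},
    {"x": 0,"y": 0.8,"z": 0,"twist": 0}
  ]
}}

```text
time_s: 8.75
position: [0.5992, -0.2866, 0.1186]
tcp_rot: [-3.134, 0.123, -0.008]
force: [3.6, 2.0, -7.1]
grip_width: 0.0119
```

>>> {"op": "play_rows", "data": {
  "steps": [
    {"x": 0,"y": 0.2,"z": 0,"twist": 0},
    {"x": 0,"y": 0.4,"z": 0,"twist": 0},
    {"x": 0,"y": 0.4,"z": 0,"twist": 0}
  ]
}}

```text
time_s: 9.12
position: [0.5995, -0.2882, 0.1191]
tcp_rot: [-3.13, 0.122, -0.009]
force: [4.6, 19.5, -0.1]
grip_width: 0.0114
```

>>> {"op": "play_rows", "data": {
  "steps": [
    {"x": 0,"y": 0.1,"z": 0.1,"twist": 0},
    {"x": 0,"y": 0.1,"z": 0.2,"twist": 0},
    {"x": 0,"y": 0.1,"z": 0.2,"twist": 0}
  ]
}}

```text
time_s: 9.5
position: [0.5998, -0.2878, 0.1186]
tcp_rot: [-3.127, 0.121, -0.01]
force: [0.0, 14.9, 7.0]
grip_width: 0.0117
```

>>> {"op": "play_rows", "data": {
  "steps": [
    {"x": 0,"y": 0,"z": 0,"twist": 0},
    {"x": 0,"y": 0,"z": 0,"twist": 0},
    {"x": 0,"y": 0,"z": 0,"twist": 0}
  ],
  "claw": 0.5
}}

```text
time_s: 9.88
position: [0.5997, -0.2881, 0.1189]
tcp_rot: [-3.128, 0.121, -0.01]
force: [0.5, -0.4, 0.4]
grip_width: 0.0367
```

>>> {"op": "play_rows", "data": {
  "steps": [
    {"x": 0,"y": 0,"z": -3,"twist": 0},
    {"x": 0,"y": 0,"z": -7,"twist": 0},
    {"x": 0,"y": 0,"z": -11,"twist": 0},
    {"x": 0,"y": 0,"z": -11,"twist": 0}
  ]
}}

```text
time_s: 10.38
position: [0.5997, -0.2901, 0.2326]
tcp_rot: [-3.13, 0.121, -0.017]
force: [-0.2, 0.6, -1.1]
grip_width: 0.0465
```

```bash
python3 - <<'E'
from h import *
s=ctrl.get_state();print(s['position'],np.degrees(s['joints']).round(1),s['tcp_rot'])
d=grab('wrist','w6.png')
for n_,cc,z in(('blue',BLUE,.112),('yel',YEL,.142),('red',((0,120,50),(8,255,255)),.125)):
    for k in seg(d,*cc)[:2]: r=rect(d,k,z);print(n_,k.mean(0).round(),r)
E
```

```text
[ 0.59966636 -0.29007022  0.23263389] [-28.3   5.1  83.    0.7  91.6  66.1] [-3.13042472  0.12145596 -0.01736036]
blue [275. 212.] [ 5.96400e-01 -2.85800e-01  2.05000e-01  5.44000e-02  8.46197e+01]
blue [27. 83.] [ 7.409000e-01 -7.250000e-02  9.420000e-02  5.280000e-02  1.597341e+02]
yel [157.  42.] [ 7.50800e-01 -2.04600e-01  6.82000e-02  9.80000e-03  7.40431e+01]
yel [274. 220.] [ 5.971000e-01 -2.856000e-01  2.380000e-02  1.110000e-02  1.756348e+02]
red [276. 156.] [ 6.53800e-01 -2.91400e-01  2.93000e-02  1.12000e-02  7.99096e+01]
red [294. 255.] [ 5.53900e-01 -3.02000e-01  1.01000e-02  8.70000e-03  8.57468e+01]
```

View pics/w6.png

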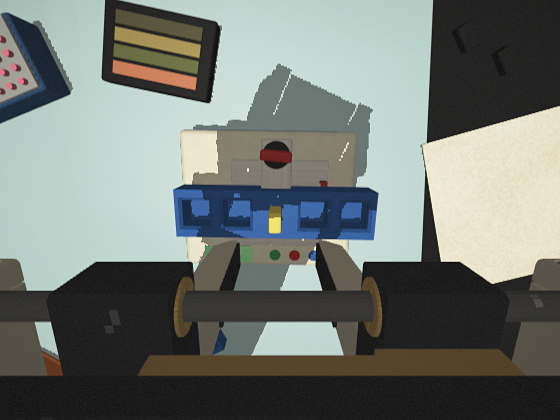

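The carrier is seated with the fin at (275,218), the red bar at (276,156), and its sockets empty. Next is the knob: turn the gripper by -84.5°.

>>> {"op": "play_rows", "data": {
  "steps": [
    {"x": 1,"y": 0,"z": 0,"twist": -10},
    {"x": 2,"y": 0,"z": 0,"twist": -20},
    {"x": 3,"y": -0.1,"z": 0,"twist": -30},
    {"x": 4,"y": -0.2,"z": 0,"twist": -40},
    {"x": 5,"y": -0.3,"z": 0,"twist": -50},
    {"x": 5.5,"y": -0.3,"z": 0,"twist": -60},
    {"x": 5.5,"y": -0.3,"z": 1,"twist": -70},
    {"x": 5.5,"y": -0.3,"z": 3,"twist": -80},
    {"x": 5.5,"y": -0.3,"z": 5,"twist": -84.5},
    {"x": 5.5,"y": -0.3,"z": 5,"twist": -84.5}
  ],
  "claw": 0.74
}}

```text
time_s: 11.68
position: [0.6537, -0.2902, 0.1774]
tcp_rot: [-2.402, -2.016, -0.017]
force: [-0.6, 0.2, 0.1]
grip_width: 0.0242
```

>>> {"op": "play_rows", "data": {
  "steps": [
    {"x": 0,"y": 0,"z": 0,"twist": 0}
  ]
}}

```text
time_s: 11.8
position: [0.6537, -0.2903, 0.1777]
tcp_rot: [-2.404, -2.014, -0.017]
force: [0.1, 0.7, 0.1]
grip_width: 0.0242
```

```bash
python3 - <<'E'
from h import *
s=ctrl.get_state();print(s['position'],s['grip_width'],s['tcp_rot'],np.degrees(2*np.arctan2(s['tcp_rot'][1],s['tcp_rot'][0])))
d=grab('wrist','w7.png')
for n_,cc,z in(('blue',BLUE,.112),('red',((0,120,50),(8,255,255)),.125)):
    for k in seg(d,*cc)[:2]: r=rect(d,k,z);print(n_,k.mean(0).round(),r, delta([*r[:2],.106]).round(2))
E
```

```text
[ 0.65372642 -0.2903303   0.17774046] 0.024203132031213777 [-2.40397084 -2.01351858 -0.01731259] -280.10224498816336
blue [199. 178.] [ 5.99900e-01 -2.48800e-01  1.30600e-01  5.49000e-02  8.46252e+01] [ 3.05 -6.03  7.17]
blue [ 11. 130.] [ 4.72200e-01 -1.81700e-01  4.75000e-02  2.86000e-02  6.68342e+01] [  7.42 -19.78   7.19]
red [276. 226.] [ 6.54300e-01 -2.88400e-01  3.29000e-02  9.40000e-03  7.95442e+01] [0.11 0.01 7.15]
red [158. 240.] [ 5.59100e-01 -2.82900e-01  1.01000e-02  9.50000e-03  7.38782e+01] [-1.02 -9.45  7.11]
```

View pics/w7.png

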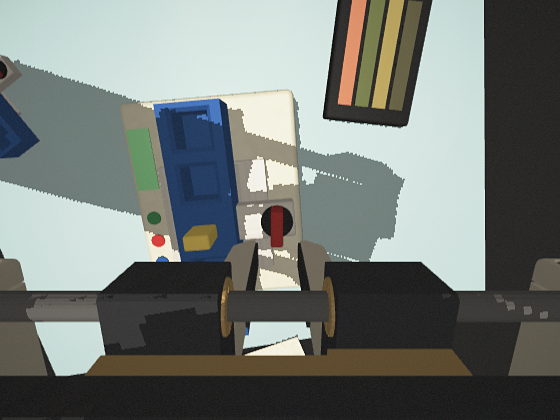

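The red bar is at (276,226), aligned between the fingers. I'll go down, grip and turn it.

>>> {"op": "play_rows", "data": {
  "steps": [
    {"x": 0.05,"y": 0,"z": 3,"twist": 0},
    {"x": 0.05,"y": 0,"z": 5.5,"twist": 0},
    {"x": 0.05,"y": 0,"z": 7.1,"twist": 0},
    {"x": 0.05,"y": 0,"z": 7.1,"twist": 0}
  ]
}}

```text
time_s: 12.35
position: [0.6538, -0.2888, 0.1058]
tcp_rot: [-2.403, -2.012, -0.016]
force: [0.1, -0.4, 0.0]
grip_width: 0.0242
```

>>> {"op": "play_rows", "data": {
  "steps": [
    {"x": 0,"y": 0,"z": 0,"twist": 0},
    {"x": 0,"y": 0,"z": 0,"twist": 0},
    {"x": 0,"y": 0,"z": 0,"twist": 0},
    {"x": 0,"y": 0,"z": 0,"twist": 0}
  ],
  "claw": 1,
  "grip_force": 25
}}

```text
time_s: 12.85
position: [0.6542, -0.2891, 0.1067]
tcp_rot: [-2.404, -2.013, -0.017]
force: [2.2, 0.0, 5.6]
grip_width: 0.0095
```

>>> {"op": "play_rows", "data": {
  "steps": [
    {"x": 0,"y": 0,"z": 0,"twist": 8},
    {"x": 0,"y": 0,"z": 0,"twist": 16},
    {"x": 0,"y": 0,"z": 0,"twist": 24},
    {"x": 0,"y": 0,"z": 0,"twist": 32},
    {"x": 0,"y": 0,"z": 0,"twist": 40},
    {"x": 0,"y": 0,"z": 0,"twist": 48},
    {"x": 0,"y": 0,"z": 0,"twist": 56},
    {"x": 0,"y": 0,"z": 0,"twist": 64},
    {"x": 0,"y": 0,"z": 0,"twist": 70},
    {"x": 0,"y": 0,"z": 0,"twist": 73},
    {"x": 0,"y": 0,"z": 0,"twist": 73}
  ]
}}

```text
time_s: 14.22
position: [0.6544, -0.2895, 0.1069]
tcp_rot: [-3.126, -0.188, -0.009]
force: [1.4, -2.8, 1.2]
grip_width: 0.01
```

```bash
python3 - <<'E'
from h import *
s=ctrl.get_state();print(s['position'],s['grip_width'],s['force'],s['ft_torque'],np.degrees(2*np.arctan2(s['tcp_rot'][1],s['tcp_rot'][0])))
E
```

```text
[ 0.65436972 -0.289474    0.10689507] 0.010038189116272838 [ 1.42504287 -2.79064014  1.18335559] [-0.94052488 -0.36350355 -0.09927286] -353.1063912772508
```

>>> {"op": "play_rows", "data": {
  "steps": [
    {"x": 0,"y": 0,"z": 0,"twist": 0},
    {"x": 0,"y": 0,"z": 0,"twist": 0}
  ],
  "claw": 0.7
}}

```text
time_s: 14.48
position: [0.6542, -0.2892, 0.1067]
tcp_rot: [-3.125, -0.189, -0.009]
force: [-0.5, -1.2, 0.5]
grip_width: 0.0248
```

>>> {"op": "play_rows", "data": {
  "steps": [
    {"x": 0,"y": 0,"z": -3,"twist": 0},
    {"x": 0,"y": 0,"z": -8,"twist": 0},
    {"x": 0,"y": 0,"z": -13,"twist": 0},
    {"x": 0,"y": 0,"z": -15,"twist": 0},
    {"x": 0,"y": 0,"z": -15,"twist": 0}
  ]
}}

```text
time_s: 15.1
position: [0.6537, -0.2909, 0.2574]
tcp_rot: [-3.126, -0.19, -0.011]
force: [-0.4, -0.5, -0.6]
grip_width: 0.0279
```

```bash
python3 - <<'E'
from h import *
s=ctrl.get_state();print(s['position'],np.degrees(2*np.arctan2(s['tcp_rot'][1],s['tcp_rot'][0])),np.degrees(s['joints']).round(1))
d=grab('wrist','w8.png')
for n_,cc,z in(('blue',BLUE,.112),('yel',YEL,.142),('red',((0,120,50),(8,255,255)),.125)):
    for k in seg(d,*cc)[:3]: r=rect(d,k,z);print(n_,k.mean(0).round(),r)
print('rack',delta([.517,.275,.26]))
E
```

```text
[ 0.65373839 -0.29094054  0.25740061] -353.0379087389527 [-26.3  11.3  73.9   0.7  94.8  56.8]
blue [265. 245.] [ 5.97900e-01 -2.85000e-01  2.05300e-01  5.98000e-02  8.55661e+01]
blue [55. 83.] [ 7.602000e-01 -3.180000e-02  9.200000e-02  7.320000e-02  1.051461e+02]
blue [294. 288.] [ 5.55100e-01 -3.21100e-01  9.50000e-03  7.90000e-03  9.72505e+01]
yel [184.  69.] [ 7.7110e-01 -1.9190e-01  5.6800e-02  9.7000e-03  7.3865e+01]
yel [266. 260.] [ 5.98200e-01 -2.84900e-01  2.83000e-02  1.15000e-02  1.75033e+02]
red [277. 205.] [ 0.6548 -0.2894  0.0314  0.0095  6.7021]
red [277. 284.] [ 5.6270e-01 -2.9940e-01  1.0200e-02  8.7000e-03  9.7228e+01]
rack [ -6.68498793 -57.8156719    0.1540027 ]
```

Clamped: the bar has turned to 6.7° against the carrier's 85.5°, about 1.37 rad. Now to the rack.

>>> {"op": "play_rows", "data": {
  "steps": [
    {"x": -1,"y": -4,"z": 0,"twist": 0},
    {"x": -2,"y": -9,"z": 0,"twist": 0},
    {"x": -3,"y": -14,"z": 0,"twist": 0},
    {"x": -4,"y": -19,"z": 0,"twist": 0},
    {"x": -5,"y": -24,"z": 0,"twist": 0},
    {"x": -6,"y": -29,"z": 0,"twist": 0},
    {"x": -7,"y": -34,"z": -1,"twist": 0},
    {"x": -8,"y": -39,"z": -2,"twist": 0},
    {"x": -9,"y": -44,"z": -2,"twist": 0},
    {"x": -10,"y": -49,"z": -2,"twist": 0},
    {"x": -11,"y": -54,"z": -2,"twist": 0},
    {"x": -12,"y": -57,"z": -2,"twist": 0}
  ],
  "claw": 0.95
}}

```text
time_s: 16.65
position: [0.4638, 0.262, 0.2785]
tcp_rot: [-3.125, -0.192, -0.002]
force: [1.1, 0.5, -0.1]
grip_width: 0.0046
```

>>> {"op": "play_rows", "data": {
  "steps": [
    {"x": 0,"y": 0,"z": 0,"twist": 0},
    {"x": 0,"y": 0,"z": 0,"twist": 0}
  ]
}}

```text
time_s: 16.9
position: [0.4637, 0.2615, 0.2768]
tcp_rot: [-3.126, -0.193, 0.001]
force: [0.2, -0.1, 0.6]
grip_width: 0.0046
```

```bash
python3 - <<'E'
from h import *
import pickle
s=ctrl.get_state();print(s['position'],s['tcp_rot'])
d=grab('wrist','w9.png');e=grab('scene','s9.png');g=grab('side','g9.png');pickle.dump((d,e,g),open('D9.pkl','wb'))
E
```

```text
[0.4636883  0.26151007 0.27679022] [-3.12642594e+00 -1.92899660e-01  1.34915580e-03]
```

View pics/w9.png

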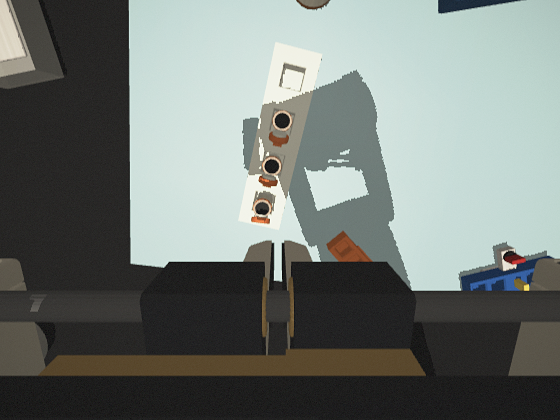

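Three tubes: mouths at (282,122), (271,165) and (263,207), and the free rack socket is at (292,77). The open caps hang toward the robot (image bottom), so the hinges face rack -x and they close by a sweep toward +x.

```bash
python3 - <<'E'
from h import *
import pickle
d,e,g=pickle.load(open('D9.pkl','rb'))
gray=cv2.cvtColor(d['img'],cv2.COLOR_BGR2GRAY); P=[]
for u,v in((282,122),(271,165),(263,207)):
    m=(gray[v-14:v+15,u-14:u+15]<45).astype(np.uint8)
    n,l,st,ce=cv2.connectedComponentsWithStats(m); i=1+np.argmax(st[1:,4]); c=ce[i]+[u-14,v-14]
    P.append(onz(d,*c,.075)); print(c.round(1),st[i],np.round(P[-1],4))
print(np.degrees(np.arctan2(*(P[0]-P[2])[1::-1])),[np.linalg.norm(P[i]-P[i+1]) for i in(0,1)])
OR=((3,120,60),(16,255,255))
for nm,D,roi in(('w',d,(235,100,70,130)),('s',e,(340,225,70,90)),('side',g,(170,225,70,60))):
    for k in seg(D,*OR,roi,6): print(nm,k.mean(0).round(1),k.min(0),k.max(0))
print(d['xyz'])
# predicted hinge & cap tip pixel in side/scene for angles
x=(P[0]-P[2]);x/=np.linalg.norm(x)
for p in P:
    h=p-x*.0125; h[2]=.077
    print([(t,proj(e,h+x*.023*np.cos(t)+[0,0,.023*np.sin(t)]).round(1).tolist(),proj(g,h+x*.023*np.cos(t)+[0,0,.023*np.sin(t)]).round(1).tolist()) for t in(1.2,1.6,2.1)])
E
```

```text
[281.8 120.4] [  7   6  15  14 160] [0.5518 0.2691 0.075 ]
[271.3 166. ] [  8   9  14  13 142] [0.4959 0.2753 0.075 ]
[261.8 211.1] [ 7 16 12  5 45] [0.4363 0.2809 0.075 ]
-5.821011896056488 [np.float64(0.05618576124983168), np.float64(0.05989502731602271)]
w [278.  139.2] [269. 132.] [288. 146.]
w [267.4 181.7] [259. 176.] [276. 186.]
w [260.  219.6] [251. 217.] [269. 222.]
s [384.7 244.5] [381. 242.] [387. 248.]
s [375.1 259.6] [372. 257.] [377. 262.]
side [219.2 259.7] [215. 254.] [223. 266.]
side [206.3 251.2] [203. 246.] [210. 255.]
side [194.9 242.3] [192. 239.] [198. 245.]
[0.53448099 0.26872637 0.4426202 ]
[(1.2, [372.1, 266.0], [191.8, 235.4]), (1.6, [373.8, 262.8], [193.7, 236.5]), (2.1, [375.5, 259.9], [196.1, 239.4])]
[(1.2, [382.1, 248.5], [203.9, 245.5]), (1.6, [383.7, 245.4], [205.9, 246.7]), (2.1, [385.3, 242.8], [208.5, 249.8])]
[(1.2, [391.7, 230.7], [218.0, 256.9]), (1.6, [393.3, 227.8], [220.1, 258.1]), (2.1, [394.6, 225.3], [222.9, 261.3])]
```

>>> {"op": "play_rows", "data": {
  "steps": [
    {"x": 2,"y": -0.3,"z": 3,"twist": 6},
    {"x": 4.5,"y": -0.7,"z": 7,"twist": 13},
    {"x": 4.5,"y": -0.7,"z": 11,"twist": 13},
    {"x": 4.5,"y": -0.7,"z": 14,"twist": 13},
    {"x": 4.5,"y": -0.7,"z": 15,"twist": 13},
    {"x": 4.5,"y": -0.7,"z": 15,"twist": 13}
  ],
  "claw": 1
}}

```text
time_s: 17.8
position: [0.5083, 0.2747, 0.1285]
tcp_rot: [-3.127, 0.165, 0.001]
force: [0.7, -0.1, 0.6]
grip_width: 0.0008
```

```bash
python3 - <<'E'
from h import *
s=ctrl.get_state();print(s['position'],s['tcp_rot'],np.degrees(2*np.arctan2(s['tcp_rot'][1],s['tcp_rot'][0])))
ex=np.array([.9945,-.1045,0])
for T in((.5518,.2691),(.4959,.2753),(.440,.2811)):
    t=np.array([*T,0])
    print([delta(t+ex*a+[0,0,z]).round(2).tolist() for a,z in((-.044,.095),(.004,.095),(.004,.083))])
E
```

```text
[0.50827535 0.27465339 0.12845465] [-3.12724784e+00  1.65497179e-01  6.69630640e-04] 353.9413483739556
[[-0.01, 0.13, 3.34], [4.79, 0.13, 3.34], [4.79, 0.14, 4.54]]
[[-5.63, 0.1, 3.35], [-0.83, 0.1, 3.35], [-0.83, 0.11, 4.55]]
[[-11.25, 0.12, 3.36], [-6.45, 0.11, 3.35], [-6.45, 0.12, 4.55]]
```

>>> {"op": "play_rows", "data": {
  "steps": [
    {"x": 0,"y": 0.1,"z": 3.3,"twist": 0},
    {"x": 1,"y": 0.1,"z": 3.3,"twist": 0},
    {"x": 2,"y": 0.1,"z": 3.3,"twist": 0},
    {"x": 3,"y": 0.1,"z": 3.3,"twist": 0},
    {"x": 4,"y": 0.1,"z": 3.3,"twist": 0},
    {"x": 5,"y": 0.1,"z": 3.3,"twist": 0},
    {"x": 5.3,"y": 0.1,"z": 3.6,"twist": 0},
    {"x": 5.3,"y": 0.1,"z": 4.1,"twist": 0},
    {"x": 5.3,"y": 0.1,"z": 4.4,"twist": 0},
    {"x": 5.3,"y": 0.1,"z": 4.7,"twist": 0},
    {"x": 5.3,"y": 0.1,"z": 4.7,"twist": 0}
  ]
}}

```text
time_s: 19.18
position: [0.5618, 0.2692, 0.0838]
tcp_rot: [-3.125, 0.165, -0.005]
force: [-1.2, 0.4, 17.6]
grip_width: 0.0006
```

>>> {"op": "play_rows", "data": {
  "steps": [
    {"x": 0,"y": 0,"z": -4.5,"twist": 0},
    {"x": -5.5,"y": 0,"z": -4.5,"twist": 0},
    {"x": -10.9,"y": 0,"z": -4.5,"twist": 0},
    {"x": -10.9,"y": 0,"z": -4.5,"twist": 0},
    {"x": -10.9,"y": 0,"z": -1.2,"twist": 0},
    {"x": -9.9,"y": 0,"z": -1.2,"twist": 0},
    {"x": -8.9,"y": 0,"z": -1.2,"twist": 0},
    {"x": -7.9,"y": 0,"z": -1.2,"twist": 0},
    {"x": -6.9,"y": 0,"z": -1.2,"twist": 0},
    {"x": -5.9,"y": 0,"z": -1.2,"twist": 0},
    {"x": -5.6,"y": 0,"z": -0.9,"twist": 0},
    {"x": -5.6,"y": 0,"z": -0.5,"twist": 0}
  ]
}}

```text
time_s: 20.68
position: [0.5062, 0.275, 0.0883]
tcp_rot: [-3.125, 0.165, -0.004]
force: [0.0, -0.0, 0.7]
grip_width: 0.0004
```

>>> {"op": "play_rows", "data": {
  "steps": [
    {"x": 0,"y": 0,"z": 0.3,"twist": 0},
    {"x": 0,"y": 0,"z": 0.6,"twist": 0},
    {"x": 0,"y": 0,"z": 0.7,"twist": 0}
  ]
}}

```text
time_s: 21.05
position: [0.5072, 0.2757, 0.0836]
tcp_rot: [-3.124, 0.165, -0.01]
force: [-0.5, -0.9, 21.9]
grip_width: 0.0005
```

>>> {"op": "play_rows", "data": {
  "steps": [
    {"x": 0,"y": 0,"z": -4.5,"twist": 0},
    {"x": -5.5,"y": 0,"z": -4.5,"twist": 0},
    {"x": -11.1,"y": 0,"z": -4.5,"twist": 0},
    {"x": -11.1,"y": 0,"z": -4.5,"twist": 0},
    {"x": -11.1,"y": 0,"z": -1.2,"twist": 0},
    {"x": -10.1,"y": 0,"z": -1.2,"twist": 0},
    {"x": -9.1,"y": 0,"z": -1.2,"twist": 0},
    {"x": -8.1,"y": 0,"z": -1.2,"twist": 0},
    {"x": -7.1,"y": 0,"z": -1.2,"twist": 0},
    {"x": -6.1,"y": 0,"z": -1.2,"twist": 0},
    {"x": -5.8,"y": 0,"z": -0.9,"twist": 0},
    {"x": -5.8,"y": 0,"z": -0.5,"twist": 0}
  ]
}}

```text
time_s: 22.55
position: [0.4496, 0.2817, 0.088]
tcp_rot: [-3.124, 0.165, -0.01]
force: [-0.8, 0.3, -0.4]
grip_width: 0.0002
```

>>> {"op": "play_rows", "data": {
  "steps": [
    {"x": 0,"y": 0,"z": 0.3,"twist": 0},
    {"x": 0,"y": 0,"z": 0.6,"twist": 0},
    {"x": 0,"y": 0,"z": 0.7,"twist": 0}
  ]
}}

```text
time_s: 22.92
position: [0.4508, 0.2829, 0.0836]
tcp_rot: [-3.121, 0.165, -0.015]
force: [-0.5, 2.0, 25.6]
grip_width: 0.0003
```

>>> {"op": "play_rows", "data": {
  "steps": [
    {"x": 0,"y": 0,"z": -5,"twist": 0},
    {"x": -2,"y": 0,"z": -10,"twist": 0},
    {"x": -4,"y": 0,"z": -15,"twist": 0},
    {"x": -4,"y": 0,"z": -16,"twist": 0},
    {"x": -4,"y": 0,"z": -16,"twist": 0}
  ],
  "claw": 0.45
}}

```text
time_s: 23.55
position: [0.4093, 0.2846, 0.2432]
tcp_rot: [-3.12, 0.164, -0.016]
force: [-0.6, 0.1, -0.3]
grip_width: 0.0459
```

```bash
python3 - <<'E'
from h import *
import pickle
s=ctrl.get_state();print(s['position'],s['tcp_rot'])
d=grab('wrist','w10.png');g=grab('side','g10.png');e=grab('scene','s10.png');pickle.dump((d,e,g),open('D10.pkl','wb'))
OR=((3,120,60),(18,255,255))
for k in seg(d,*OR,(180,60,170,190),20): print(k.mean(0).round(1),rect(d,k,.084))
for n,D in(('s',e),('g',g)):
    for T in((.5518,.2691),(.4959,.2753),(.440,.2811)): print(n,proj(D,[*T,.084]).round())
o=np.zeros((600,800,3),np.uint8);o[:420,:500]=cv2.resize(d['img'][40:250,155:405],(500,420));o[:300,500:]=cv2.resize(g['img'][225:300,165:240],(300,300));o[300:,500:]=cv2.resize(e['img'][220:320,335:435],(300,300));cv2.imwrite('pics/c10.png',o)
E
```

```text
[0.40934853 0.28463161 0.2431674 ] [-3.12028114  0.16411605 -0.01637558]
[281.4 120.3] [4.968000e-01 2.741000e-01 3.060000e-02 2.250000e-02 1.738384e+02]
[280.8  69.1] [5.45300e-01 2.69600e-01 2.26000e-02 1.98000e-02 8.37031e+01]
[279.1 171.6] [4.419000e-01 2.820000e-01 3.120000e-02 2.130000e-02 1.745032e+02]
s [370. 270.]
s [380. 253.]
s [389. 236.]
g [191. 239.]
g [203. 249.]
g [216. 260.]
```

View pics/c10.png

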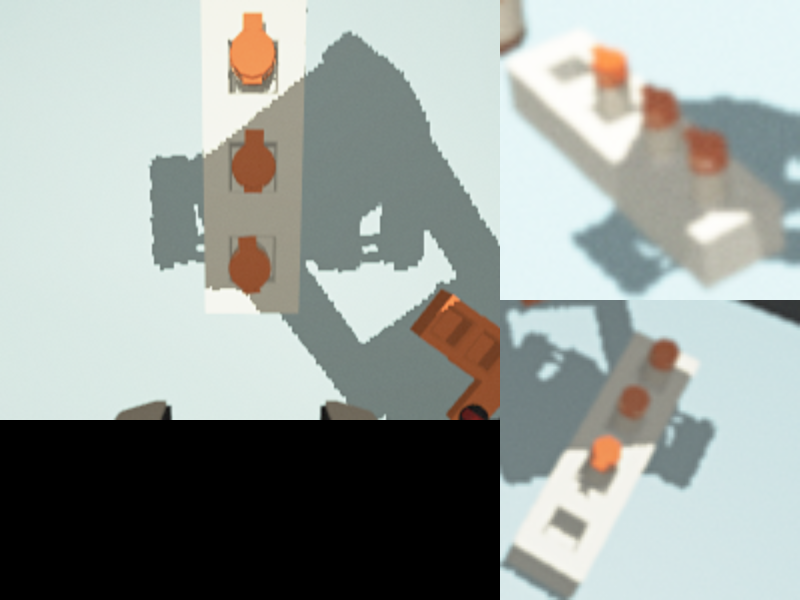

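All three caps are shut flat with their tabs toward rack +x, at caps (281,120), (281,69) and (279,172) in the wrist view. I'll pick the far tube (T1).

>>> {"op": "play_rows", "data": {
  "steps": [
    {"x": 5,"y": 0.1,"z": 2,"twist": 0},
    {"x": 10,"y": 0.1,"z": 4,"twist": 0},
    {"x": 14.2,"y": 0.1,"z": 7,"twist": 0},
    {"x": 14.2,"y": 0.1,"z": 11,"twist": 0},
    {"x": 14.2,"y": 0.1,"z": 15,"twist": 0},
    {"x": 14.2,"y": 0.1,"z": 18,"twist": 0},
    {"x": 14.2,"y": 0.1,"z": 19.4,"twist": 0},
    {"x": 14.2,"y": 0.1,"z": 19.4,"twist": 0}
  ]
}}

```text
time_s: 24.7
position: [0.5515, 0.2709, 0.0473]
tcp_rot: [-3.123, 0.165, -0.009]
force: [0.1, -0.5, 0.0]
grip_width: 0.0509
```

```bash
python3 - <<'E'
from h import *
s=ctrl.get_state();print(s['position'],s['tcp_rot'],s['force'])
d=grab('wrist','w11.png')
for k in seg(d,(3,120,60),(18,255,255),(180,60,200,260),20): print(k.mean(0).round(1),k.min(0),k.max(0),rect(d,k,.084),delta([*rect(d,k,.084)[:2],.049]).round(2))
E
```

```text
[0.55151196 0.27088471 0.04725203] [-3.12302239  0.16521252 -0.00929658] [ 0.12510059 -0.45235152  0.03861155]
[279.9 272.7] [257. 249.] [303. 290.] [5.59100e-01 2.68600e-01 2.27000e-02 2.16000e-02 8.43823e+01] [ 0.73  0.18 -0.04]
[375.5 284.3] [371. 278.] [379. 290.] [5.469000e-01 2.231000e-01 6.600000e-03 3.900000e-03 1.788705e+02] [-0.01  4.83 -0.11]
```

>>> {"op": "play_rows", "data": {
  "steps": [
    {"x": 0,"y": 0.15,"z": 0,"twist": 0},
    {"x": 0,"y": 0.15,"z": 0,"twist": 0},
    {"x": 0,"y": 0.15,"z": 0,"twist": 0},
    {"x": 0,"y": 0.15,"z": 0,"twist": 0},
    {"x": 0,"y": 0.15,"z": 0,"twist": 0}
  ],
  "claw": 1,
  "grip_force": 15
}}

```text
time_s: 25.38
position: [0.5521, 0.2696, 0.0492]
tcp_rot: [-3.122, 0.165, -0.013]
force: [-1.4, -2.6, 5.5]
grip_width: 0.0235
```

>>> {"op": "play_rows", "data": {
  "steps": [
    {"x": 0,"y": 0,"z": -4,"twist": 0},
    {"x": 0,"y": 0,"z": -8,"twist": 0},
    {"x": 0,"y": 0,"z": -13,"twist": 0},
    {"x": 0,"y": 0,"z": -18,"twist": 0},
    {"x": 0,"y": 0,"z": -20,"twist": 0},
    {"x": 0,"y": 0,"z": -20,"twist": 0}
  ]
}}

```text
time_s: 26.12
position: [0.5506, 0.2668, 0.2497]
tcp_rot: [-3.122, 0.165, -0.015]
force: [0.7, 1.1, -1.1]
grip_width: 0.0235
```

```bash
cat >> h.py <<'E'
O0=np.array([.5945,-.2848]);AU=-94.5
def sock(cx,o=O0):
    a=np.radians(AU); return o+cx*np.array([np.cos(a),np.sin(a)])
E
python3 - <<'E'
from h import *
s=ctrl.get_state();print(s['position'],s['tcp_rot'],s['grip_width'])
d=grab('wrist','w12.png'); z=s['position'][2]+.0365
for k in seg(d,(3,120,60),(18,255,255),(230,200,100,130),20)[:1]: 
    m=k[:,1].min(); tip=k[k[:,1]<=m+1].mean(0); print(k.min(0),k.max(0),tip,'tip in tool',delta(onz(d,*tip,z)).round(2))
print('to sock4 hover',delta([*sock(.082),.25]).round(2))
E
```

```text
[0.55059578 0.26680478 0.2496691 ] [-3.12159837  0.16503412 -0.01491773] 0.023507654701086803
[255. 249.] [300. 290.] [277.5        249.09090909] tip in tool [ 1.89 -0.04 -3.82]
to sock4 hover [10.44 62.56 -1.07]
```

>>> {"op": "play_rows", "data": {
  "steps": [
    {"x": 1,"y": 5,"z": 0,"twist": -8},
    {"x": 2,"y": 10,"z": 0,"twist": -16},
    {"x": 3,"y": 15,"z": 0,"twist": -24},
    {"x": 3.5,"y": 20,"z": 0,"twist": -32},
    {"x": 4,"y": 25,"z": 0,"twist": -40},
    {"x": 5,"y": 30,"z": 0,"twist": -48},
    {"x": 6,"y": 36,"z": 0,"twist": -56},
    {"x": 7,"y": 42,"z": 0,"twist": -64},
    {"x": 8,"y": 48,"z": 0,"twist": -72},
    {"x": 9,"y": 54,"z": 0,"twist": -80},
    {"x": 10,"y": 59,"z": 0,"twist": -88},
    {"x": 10.4,"y": 62.5,"z": 0,"twist": -91.5}
  ]
}}

```text
time_s: 27.68
position: [0.5871, -0.3677, 0.2357]
tcp_rot: [-2.299, -2.128, -0.023]
force: [0.3, 0.8, -0.9]
grip_width: 0.0234
```

>>> {"op": "play_rows", "data": {
  "steps": [
    {"x": 0,"y": 0,"z": 0,"twist": 0},
    {"x": 0,"y": 0,"z": 0,"twist": 0},
    {"x": 0,"y": 0,"z": 0,"twist": 0}
  ]
}}

```text
time_s: 28.05
position: [0.5872, -0.3666, 0.2352]
tcp_rot: [-2.298, -2.128, -0.023]
force: [0.2, 0.2, -0.0]
grip_width: 0.0239
```

```bash
python3 - <<'E'
from h import *
s=ctrl.get_state();print(s['position'],np.degrees(2*np.arctan2(s['tcp_rot'][1],s['tcp_rot'][0])),s['tcp_rot'][2],s['grip_width'])
d=grab('wrist','w13.png'); im=d['img'].copy(); print(d['xyz'])
for n_,cc,z in(('blue',BLUE,.112),('yel',YEL,.142),('red',((0,120,50),(8,255,255)),.125)):
    for k in seg(d,*cc)[:2]: print(n_,k.mean(0).round(),rect(d,k,z))
# draw predicted socket mouths
a=np.radians(AU);u=np.array([np.cos(a),np.sin(a)]);n=np.array([-u[1],u[0]])
big=cv2.resize(im,(1120,840),interpolation=cv2.INTER_CUBIC)
for cx in(-.082,-.04,.04,.082):
    q=[proj(d,[*(O0+(cx+i*.014)*u+j*.014*n),.112])*2+.5 for i,j in((1,1),(1,-1),(-1,-1),(-1,1))]
    cv2.polylines(big,[np.int32(np.round(q))],True,(0,255,0),1)
cv2.imwrite('pics/w13z.png',big[:600,160:960])
E
```

```text
[ 0.58718651 -0.36663319  0.23521104] -274.40580817789873 -0.02303590070118032 0.023915180334872586
[ 0.59245096 -0.29910908  0.40227064]
blue [276. 113.] [ 5.92600e-01 -2.84900e-01  2.05100e-01  4.95000e-02  8.53311e+01]
blue [79. 27.] [ 4.266000e-01 -1.872000e-01  6.090000e-02  3.170000e-02  1.130585e+02]
yel [433.  25.] [ 7.23200e-01 -2.19800e-01  3.81000e-02  9.60000e-03  7.42149e+01]
yel [276. 124.] [ 5.926000e-01 -2.852000e-01  1.810000e-02  1.150000e-02  1.755633e+02]
red [339. 125.] [ 0.6504 -0.2899  0.0325  0.0103  6.5664]
red [218. 149.] [ 5.374000e-01 -3.024000e-01  9.300000e-03  9.300000e-03  1.730001e+02]
```

View pics/w13z.png

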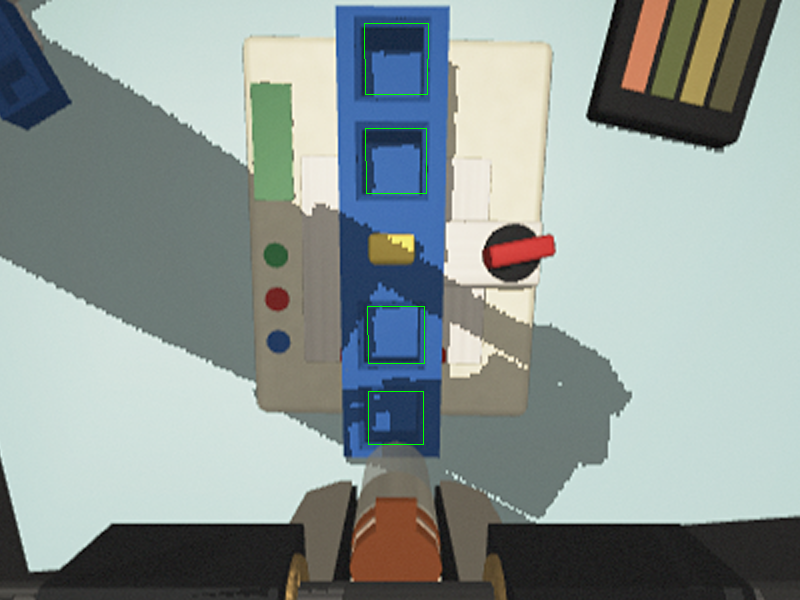

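The view shows the clamped carrier with its bar across (339,125). The predicted sockets (green) sit about 1-2 mm right of the real ones, and the held tube is upright. I'll correct the origin to (0.5928, -0.2849) from the clean top-face outline.

```bash
sed -i 's/^O0=.*/O0=np.array([.5928,-.2849]);AU=-94.6/' h.py; python3 - <<'E'
from h import *
s=ctrl.get_state();t=R.from_rotvec(s['tcp_rot']).as_matrix();print(t.round(4).tolist())
for z in(.165,.150,.125): print(delta([*sock(.082),z]).round(2))
E
```

```text
[[0.0765, 0.9971, 0.0048], [0.9969, -0.0766, 0.0165], [0.0168, 0.0036, -0.9999]]
[-0.12 -0.13  7.06]
[-0.15 -0.13  8.56]
[-0.19 -0.14 11.06]
```

>>> {"op": "play_rows", "data": {
  "steps": [
    {"x": -0.1,"y": -0.13,"z": 3,"twist": 0},
    {"x": -0.15,"y": -0.13,"z": 6,"twist": 0},
    {"x": -0.15,"y": -0.13,"z": 8,"twist": 0},
    {"x": -0.15,"y": -0.13,"z": 9,"twist": 0},
    {"x": -0.2,"y": -0.13,"z": 10,"twist": 0},
    {"x": -0.2,"y": -0.13,"z": 10.5,"twist": 0},
    {"x": -0.2,"y": -0.13,"z": 10.5,"twist": 0}
  ]
}}

```text
time_s: 28.98
position: [0.5864, -0.3669, 0.1307]
tcp_rot: [-2.299, -2.129, -0.023]
force: [-0.3, -0.0, 0.1]
grip_width: 0.0236
```

>>> {"op": "play_rows", "data": {
  "steps": [
    {"x": 0,"y": 0,"z": 0.5,"twist": 0},
    {"x": 0,"y": 0,"z": 0.9,"twist": 0},
    {"x": 0,"y": 0,"z": 1.1,"twist": 0},
    {"x": 0,"y": 0,"z": 1.1,"twist": 0}
  ]
}}

```text
time_s: 29.48
position: [0.5865, -0.3669, 0.1208]
tcp_rot: [-2.299, -2.129, -0.023]
force: [-2.7, 1.9, 9.0]
grip_width: 0.0238
```

>>> {"op": "play_rows", "data": {
  "steps": [
    {"x": 0,"y": 0,"z": 0,"twist": 0},
    {"x": 0,"y": 0,"z": 0,"twist": 0},
    {"x": 0,"y": 0,"z": 0,"twist": 0}
  ],
  "claw": 0.45
}}

```text
time_s: 29.85
position: [0.5865, -0.3669, 0.1206]
tcp_rot: [-2.299, -2.129, -0.023]
force: [0.7, 0.2, -0.5]
grip_width: 0.0484
```

>>> {"op": "play_rows", "data": {
  "steps": [
    {"x": 0,"y": 0,"z": -4,"twist": 0},
    {"x": 0,"y": 0,"z": -8,"twist": 0},
    {"x": 0,"y": 0,"z": -12,"twist": 0},
    {"x": 0,"y": 0,"z": -12,"twist": 0}
  ]
}}

```text
time_s: 30.35
position: [0.5866, -0.3693, 0.2443]
tcp_rot: [-2.303, -2.132, -0.025]
force: [0.1, -0.4, -0.7]
grip_width: 0.0511
```

```bash
python3 - <<'E'
from h import *
s=ctrl.get_state();print(s['position'],s['tcp_rot'])
print(delta([.4938,.2744,.24]).round(2))
E
```

```text
[ 0.58656584 -0.36930571  0.24431105] [-2.30272562 -2.13246563 -0.02506962]
[ 63.46 -14.19   1.18]
```

>>> {"op": "play_rows", "data": {
  "steps": [
    {"x": 3,"y": -0.7,"z": 0,"twist": 4},
    {"x": 9,"y": -2,"z": 0,"twist": 14},
    {"x": 15,"y": -3.3,"z": 0,"twist": 24},
    {"x": 21,"y": -4.7,"z": 0.2,"twist": 34},
    {"x": 27,"y": -6,"z": 0.4,"twist": 44},
    {"x": 33,"y": -7.4,"z": 0.6,"twist": 52},
    {"x": 38.5,"y": -8.6,"z": 0.8,"twist": 60},
    {"x": 44,"y": -9.8,"z": 0.9,"twist": 68},
    {"x": 50,"y": -11.2,"z": 1,"twist": 76},
    {"x": 55,"y": -12.3,"z": 1.1,"twist": 84},
    {"x": 60,"y": -13.4,"z": 1.2,"twist": 91.5},
    {"x": 63.5,"y": -14.2,"z": 1.2,"twist": 91.5}
  ]
}}

```text
time_s: 31.85
position: [0.4929, 0.2767, 0.2385]
tcp_rot: [-3.124, 0.162, -0.012]
force: [0.5, -1.0, -0.3]
grip_width: 0.0511
```

>>> {"op": "play_rows", "data": {
  "steps": [
    {"x": 0,"y": 0,"z": 0,"twist": 0},
    {"x": 0,"y": 0,"z": 0,"twist": 0}
  ]
}}

```text
time_s: 32.1
position: [0.4927, 0.2764, 0.2375]
tcp_rot: [-3.125, 0.162, -0.01]
force: [1.2, -0.1, 0.7]
grip_width: 0.051
```

```bash
cat > cap.py <<'E'
from h import *
s=ctrl.get_state();print(s['position'],np.degrees(2*np.arctan2(s['tcp_rot'][1],s['tcp_rot'][0])),s['tcp_rot'][2])
d=grab('wrist','cap.png')
for k in seg(d,(3,120,60),(18,255,255),(180,40,200,250),60): print(k.mean(0).round(1),rect(d,k,.084))
E
python3 cap.py; python3 -c "
from h import *
print(delta([.4938,.2744,.049]).round(2))"
```

```text
[0.49266272 0.27641887 0.23754574] 354.07140887690485 -0.010414301462718918
[280.6 196.3] [4.985000e-01 2.740000e-01 2.960000e-02 2.250000e-02 1.741477e+02]
[278.5 243. ] [4.432000e-01 2.826000e-01 2.980000e-02 2.230000e-02 1.742737e+02]
[369.8 257.9] [4.143000e-01 1.775000e-01 3.100000e-02 2.290000e-02 1.375307e+02]
[-1.000e-02  4.000e-01  1.888e+01]
```

>>> {"op": "play_rows", "data": {
  "steps": [
    {"x": 0.1,"y": 0.2,"z": 5,"twist": 0},
    {"x": 0.15,"y": 0.3,"z": 10,"twist": 0},
    {"x": 0.15,"y": 0.4,"z": 15,"twist": 0},
    {"x": 0.15,"y": 0.4,"z": 18,"twist": 0},
    {"x": 0.15,"y": 0.4,"z": 18.85,"twist": 0},
    {"x": 0.15,"y": 0.4,"z": 18.85,"twist": 0},
    {"x": 0.15,"y": 0.4,"z": 18.85,"twist": 0}
  ]
}}

```text
time_s: 33.02
position: [0.4962, 0.2743, 0.051]
tcp_rot: [-3.124, 0.163, -0.014]
force: [0.5, 0.0, 0.1]
grip_width: 0.051
```

>>> {"op": "play_rows", "data": {
  "steps": [
    {"x": 0,"y": 0,"z": 0,"twist": 0},
    {"x": 0,"y": 0,"z": 0,"twist": 0},
    {"x": 0,"y": 0,"z": 0,"twist": 0},
    {"x": 0,"y": 0,"z": 0,"twist": 0},
    {"x": 0,"y": 0,"z": 0,"twist": 0}
  ],
  "claw": 1,
  "grip_force": 15
}}

```text
time_s: 33.65
position: [0.4963, 0.2743, 0.0512]
tcp_rot: [-3.124, 0.163, -0.014]
force: [-0.5, -1.4, 3.9]
grip_width: 0.0235
```

>>> {"op": "play_rows", "data": {
  "steps": [
    {"x": 0,"y": 0,"z": -4,"twist": 0},
    {"x": 0,"y": 0,"z": -8,"twist": 0},
    {"x": 0,"y": 0,"z": -13,"twist": 0},
    {"x": 0,"y": 0,"z": -18,"twist": 0},
    {"x": 0,"y": 0,"z": -20,"twist": 0},
    {"x": 0,"y": 0,"z": -20,"twist": 0}
  ]
}}

```text
time_s: 34.4
position: [0.4945, 0.2719, 0.2516]
tcp_rot: [-3.123, 0.163, -0.016]
force: [1.5, -0.3, -1.7]
grip_width: 0.0238
```

```bash
cat > held.py <<'E'
import sys
from h import *
s=ctrl.get_state();print(s['position'],s['tcp_rot'],s['grip_width'])
d=grab('wrist','held.png'); z=s['position'][2]+.0365
for k in seg(d,(3,120,60),(18,255,255),(230,200,100,130),20)[:1]: 
    m=k[:,1].min(); tip=k[k[:,1]<=m+1].mean(0); print(k.min(0),k.max(0),tip,'tip in tool',delta(onz(d,*tip,z)).round(2))
print('to sock',delta([*sock(float(sys.argv[1])),.25]).round(2))
E
python3 held.py .04
```

```text
[0.49453226 0.27187181 0.25155144] [-3.12325932  0.16317021 -0.01595273] 0.02375200009581238
[255. 247.] [300. 290.] [278.04761905 247.0952381 ] tip in tool [ 1.99 -0.01 -3.8 ]
to sock [15.71 58.32 -0.67]
```

>>> {"op": "play_rows", "data": {
  "steps": [
    {"x": 1,"y": 4,"z": 0,"twist": -8},
    {"x": 2.5,"y": 9,"z": 0,"twist": -16},
    {"x": 4,"y": 14,"z": 0,"twist": -24},
    {"x": 5,"y": 19,"z": 0,"twist": -32},
    {"x": 6.5,"y": 24,"z": 0,"twist": -40},
    {"x": 8,"y": 29,"z": 0,"twist": -48},
    {"x": 9.5,"y": 34,"z": 0,"twist": -56},
    {"x": 11,"y": 39,"z": 0,"twist": -64},
    {"x": 12.5,"y": 44,"z": 0,"twist": -72},
    {"x": 14,"y": 49,"z": 0,"twist": -80},
    {"x": 15,"y": 54,"z": 0,"twist": -88},
    {"x": 15.7,"y": 58.2,"z": 0,"twist": -91.5}
  ]
}}

```text
time_s: 35.95
position: [0.5892, -0.3251, 0.24]
tcp_rot: [-2.299, -2.131, -0.022]
force: [0.1, 0.2, -1.1]
grip_width: 0.0235
```

>>> {"op": "play_rows", "data": {
  "steps": [
    {"x": 0,"y": 0,"z": 0,"twist": 0},
    {"x": 0,"y": 0,"z": 0,"twist": 0}
  ]
}}

```text
time_s: 36.2
position: [0.5887, -0.3247, 0.2376]
tcp_rot: [-2.297, -2.128, -0.021]
force: [0.3, 0.3, -0.7]
grip_width: 0.0241
```

```bash
cat > at.py <<'E'
import sys
from h import *
cx=float(sys.argv[1])
s=ctrl.get_state();print(s['position'],np.degrees(2*np.arctan2(s['tcp_rot'][1],s['tcp_rot'][0])),s['tcp_rot'][2],s['grip_width'])
d=grab('wrist','at.png')
for n_,cc,z in(('blue',BLUE,.112),('yel',YEL,.142),('red',((0,120,50),(8,255,255)),.125)):
    for k in seg(d,*cc)[:2]: print(n_,k.mean(0).round(),rect(d,k,z))
for z in(.165,.133,.123): print(delta([*sock(cx),z]).round(2))
E
python3 at.py .04
```

```text
[ 0.58871572 -0.32465518  0.23760946] -274.3804681165301 -0.020904739389085752 0.02405697785600266
blue [278. 154.] [ 5.93500e-01 -2.75500e-01  1.85800e-01  4.97000e-02  8.51246e+01]
blue [73. 43.] [ 4.192000e-01 -1.594000e-01  9.710000e-02  3.260000e-02  1.128697e+02]
yel [435.  44.] [ 7.28300e-01 -1.92000e-01  6.81000e-02  9.70000e-03  7.41687e+01]
yel [278. 171.] [ 5.926000e-01 -2.836000e-01  1.890000e-02  1.250000e-02  1.755693e+02]
red [338. 170.] [ 0.6508 -0.2887  0.0318  0.0126  5.1018]
red [94. 15.] [ 4.469000e-01 -1.422000e-01  2.080000e-02  8.600000e-03  1.121628e+02]
[-0.16  0.05  7.35]
[-0.21  0.04 10.55]
[-0.23  0.03 11.55]
```

>>> {"op": "play_rows", "data": {
  "steps": [
    {"x": -0.2,"y": 0.05,"z": 3,"twist": 0},
    {"x": -0.25,"y": 0.05,"z": 6,"twist": 0},
    {"x": -0.3,"y": 0.05,"z": 8,"twist": 0},
    {"x": -0.3,"y": 0.05,"z": 9,"twist": 0},
    {"x": -0.3,"y": 0.05,"z": 10,"twist": 0},
    {"x": -0.3,"y": 0.05,"z": 10.6,"twist": 0},
    {"x": -0.3,"y": 0.05,"z": 10.6,"twist": 0}
  ]
}}

```text
time_s: 37.12
position: [0.5897, -0.3256, 0.1324]
tcp_rot: [-2.297, -2.13, -0.021]
force: [-0.1, 0.7, -0.9]
grip_width: 0.0238
```

>>> {"op": "play_rows", "data": {
  "steps": [
    {"x": 0,"y": 0,"z": 0.5,"twist": 0},
    {"x": 0,"y": 0,"z": 0.9,"twist": 0},
    {"x": 0,"y": 0,"z": 1.0,"twist": 0},
    {"x": 0,"y": 0,"z": 1.0,"twist": 0}
  ]
}}

```text
time_s: 37.62
position: [0.59, -0.3255, 0.1233]
tcp_rot: [-2.298, -2.13, -0.022]
force: [-1.3, 1.6, 7.0]
grip_width: 0.0233
```

Seated at 0.1233 m, as expected. Release it and fetch T3.

>>> {"op": "play_rows", "data": {
  "steps": [
    {"x": 0,"y": 0,"z": 0,"twist": 0},
    {"x": 0,"y": 0,"z": 0,"twist": 0},
    {"x": 0,"y": 0,"z": 0,"twist": 0}
  ],
  "claw": 0.45
}}

```text
time_s: 38.0
position: [0.5899, -0.3256, 0.123]
tcp_rot: [-2.298, -2.13, -0.022]
force: [0.5, 0.5, 0.1]
grip_width: 0.0483
```

>>> {"op": "play_rows", "data": {
  "steps": [
    {"x": 0,"y": 0,"z": -4,"twist": 0},
    {"x": 0,"y": 0,"z": -8,"twist": 0},
    {"x": 0,"y": 0,"z": -12,"twist": 0},
    {"x": 0,"y": 0,"z": -12,"twist": 0}
  ]
}}

```text
time_s: 38.5
position: [0.5901, -0.3279, 0.2467]
tcp_rot: [-2.302, -2.133, -0.024]
force: [0.2, -0.2, -0.7]
grip_width: 0.0514
```

```bash
python3 - <<'E'
from h import *
s=ctrl.get_state();print(s['position'],s['grip_width'])
print(delta([.4395,.2822,.24]).round(2))
E
```

```text
[ 0.59006657 -0.3279298   0.24673632] 0.051376881656629604
[ 59.68 -19.64   1.31]
```

>>> {"op": "play_rows", "data": {
  "steps": [
    {"x": 3,"y": -1,"z": 0,"twist": 4},
    {"x": 8.5,"y": -2.8,"z": 0,"twist": 14},
    {"x": 14,"y": -4.6,"z": 0,"twist": 24},
    {"x": 19.5,"y": -6.4,"z": 0.2,"twist": 34},
    {"x": 25,"y": -8.2,"z": 0.4,"twist": 44},
    {"x": 30.5,"y": -10,"z": 0.6,"twist": 52},
    {"x": 36,"y": -11.8,"z": 0.8,"twist": 60},
    {"x": 41,"y": -13.5,"z": 0.9,"twist": 68},
    {"x": 46,"y": -15.1,"z": 1,"twist": 76},
    {"x": 51,"y": -16.8,"z": 1.1,"twist": 84},
    {"x": 56,"y": -18.4,"z": 1.2,"twist": 91.5},
    {"x": 59.7,"y": -19.6,"z": 1.2,"twist": 91.5}
  ]
}}

```text
time_s: 40.0
position: [0.4388, 0.2841, 0.2399]
tcp_rot: [-3.125, 0.161, -0.011]
force: [-0.2, -0.4, -0.1]
grip_width: 0.051
```

>>> {"op": "play_rows", "data": {
  "steps": [
    {"x": 0,"y": 0,"z": 0,"twist": 0},
    {"x": 0,"y": 0,"z": 0,"twist": 0}
  ]
}}

```text
time_s: 40.25
position: [0.4387, 0.2837, 0.239]
tcp_rot: [-3.126, 0.16, -0.01]
force: [-0.5, 0.1, 0.2]
grip_width: 0.0509
```

```bash
python3 cap.py; python3 -c "
from h import *
print(delta([.4395,.2822,.050]).round(2))"
```

```text
[0.43871663 0.28374082 0.23900972] 354.1214301557944 -0.0101117122448236
[279.7 197.6] [4.426000e-01 2.826000e-01 3.100000e-02 2.260000e-02 1.746975e+02]
[373.3 223.1] [4.02400e-01 1.75200e-01 2.97000e-02 2.88000e-02 4.94158e+01]
[-0.05  0.34 18.93]
```

>>> {"op": "play_rows", "data": {
  "steps": [
    {"x": 0.05,"y": 0.1,"z": 5,"twist": 0},
    {"x": 0.1,"y": 0.2,"z": 10,"twist": 0},
    {"x": 0.1,"y": 0.3,"z": 15,"twist": 0},
    {"x": 0.1,"y": 0.3,"z": 18,"twist": 0},
    {"x": 0.1,"y": 0.3,"z": 18.9,"twist": 0},
    {"x": 0.1,"y": 0.3,"z": 18.9,"twist": 0},
    {"x": 0.1,"y": 0.3,"z": 18.9,"twist": 0}
  ]
}}

```text
time_s: 41.18
position: [0.4418, 0.2826, 0.0519]
tcp_rot: [-3.124, 0.162, -0.013]
force: [-1.2, -0.2, 0.2]
grip_width: 0.0509
```

>>> {"op": "play_rows", "data": {
  "steps": [
    {"x": 0,"y": 0,"z": 0,"twist": 0},
    {"x": 0,"y": 0,"z": 0,"twist": 0},
    {"x": 0,"y": 0,"z": 0,"twist": 0},
    {"x": 0,"y": 0,"z": 0,"twist": 0},
    {"x": 0,"y": 0,"z": 0,"twist": 0}
  ],
  "claw": 1,
  "grip_force": 15
}}

```text
time_s: 41.8
position: [0.4419, 0.2827, 0.0521]
tcp_rot: [-3.124, 0.162, -0.014]
force: [-0.4, -0.6, 2.4]
grip_width: 0.0236
```

>>> {"op": "play_rows", "data": {
  "steps": [
    {"x": 0,"y": 0,"z": -4,"twist": 0},
    {"x": 0,"y": 0,"z": -8,"twist": 0},
    {"x": 0,"y": 0,"z": -13,"twist": 0},
    {"x": 0,"y": 0,"z": -18,"twist": 0},
    {"x": 0,"y": 0,"z": -20,"twist": 0},
    {"x": 0,"y": 0,"z": -20,"twist": 0}
  ]
}}

```text
time_s: 42.55
position: [0.4403, 0.2803, 0.2524]
tcp_rot: [-3.124, 0.162, -0.015]
force: [0.3, -1.0, -1.4]
grip_width: 0.0237
```

```bash
python3 held.py -.082
```

```text
[0.44025866 0.28027948 0.2523569 ] [-3.12359181  0.1621499  -0.01527212] 0.023722162350421645
[255. 248.] [300. 290.] [274.95238095 248.57142857] tip in tool [ 1.91 -0.16 -3.79]
to sock [20.87 46.41 -0.38]
```

>>> {"op": "play_rows", "data": {
  "steps": [
    {"x": 1.5,"y": 3,"z": 0,"twist": -8},
    {"x": 3.5,"y": 7,"z": 0,"twist": -16},
    {"x": 5.5,"y": 11,"z": 0,"twist": -24},
    {"x": 7,"y": 15,"z": 0,"twist": -32},
    {"x": 9,"y": 19,"z": 0,"twist": -40},
    {"x": 11,"y": 23,"z": 0,"twist": -48},
    {"x": 12.5,"y": 27,"z": 0,"twist": -56},
    {"x": 14.5,"y": 31,"z": 0,"twist": -64},
    {"x": 16.5,"y": 36,"z": 0,"twist": -72},
    {"x": 18,"y": 40,"z": 0,"twist": -80},
    {"x": 20,"y": 44,"z": 0,"twist": -88},
    {"x": 20.9,"y": 46.3,"z": 0,"twist": -91.5}
  ]
}}

```text
time_s: 44.1
position: [0.5996, -0.2038, 0.2429]
tcp_rot: [-2.299, -2.131, -0.02]
force: [-0.1, 0.7, -1.6]
grip_width: 0.0234
```

>>> {"op": "play_rows", "data": {
  "steps": [
    {"x": 0,"y": 0,"z": 0,"twist": 0},
    {"x": 0,"y": 0,"z": 0,"twist": 0}
  ]
}}

```text
time_s: 44.35
position: [0.5991, -0.2031, 0.241]
tcp_rot: [-2.298, -2.128, -0.018]
force: [0.4, -0.1, -0.5]
grip_width: 0.0235
```

```bash
python3 at.py -.082; python3 - <<'E'
from h import *
d=grab('scene'); im=d['img'][150:260,100:300]; cv2.imwrite('pics/s14.png',cv2.resize(im,None,fx=4,fy=4,interpolation=cv2.INTER_CUBIC))
E
```

```text
[ 0.59912517 -0.20313353  0.24096795] -274.3944548356978 -0.018316732843543203 0.023470944317891484
blue [ 86. 140.] [ 4.178000e-01 -1.222000e-01  1.097000e-01  3.530000e-02  1.128254e+02]
blue [277. 214.] [ 5.98700e-01 -2.13000e-01  7.09000e-02  4.93000e-02  8.51618e+01]
yel [421. 148.] [ 7.32100e-01 -1.53700e-01  6.92000e-02  9.70000e-03  7.41822e+01]
yel [ 78. 143.] [ 0.4278 -0.1241  0.0181  0.0074  1.0563]
red [109. 128.] [ 4.491000e-01 -1.118000e-01  1.730000e-02  9.800000e-03  1.124059e+02]
[-0.14 -0.01  7.67]
[-1.900e-01 -1.000e-02  1.087e+01]
[-0.2  -0.02 11.87]
```

View pics/s14.png

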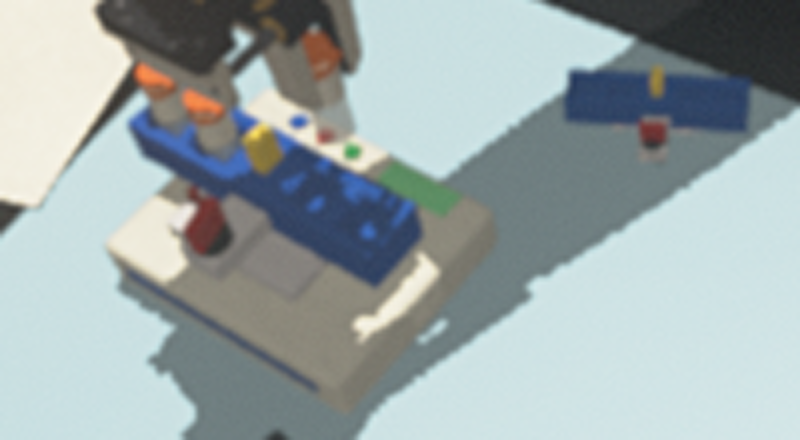

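Two tubes stand upright and shut in sockets 4 and 3 (crop (155,100) and (205,125)). The third hangs above the free end. I'll lower it into socket 1.

>>> {"op": "play_rows", "data": {
  "steps": [
    {"x": -0.1,"y": 0,"z": 3,"twist": 0},
    {"x": -0.2,"y": 0,"z": 6,"twist": 0},
    {"x": -0.2,"y": 0,"z": 8,"twist": 0},
    {"x": -0.2,"y": 0,"z": 9,"twist": 0},
    {"x": -0.2,"y": 0,"z": 10,"twist": 0},
    {"x": -0.2,"y": 0,"z": 10.8,"twist": 0},
    {"x": -0.2,"y": 0,"z": 10.8,"twist": 0}
  ]
}}

```text
time_s: 45.32
position: [0.5996, -0.2031, 0.1339]
tcp_rot: [-2.298, -2.131, -0.02]
force: [-0.3, 2.5, -1.9]
grip_width: 0.0237
```

>>> {"op": "play_rows", "data": {
  "steps": [
    {"x": 0,"y": 0,"z": 0.5,"twist": 0},
    {"x": 0,"y": 0,"z": 0.9,"twist": 0},
    {"x": 0,"y": 0,"z": 1.0,"twist": 0},
    {"x": 0,"y": 0,"z": 1.0,"twist": 0}
  ]
}}

```text
time_s: 45.82
position: [0.5998, -0.2029, 0.1242]
tcp_rot: [-2.298, -2.131, -0.02]
force: [0.4, 3.4, 3.2]
grip_width: 0.0236
```

>>> {"op": "play_rows", "data": {
  "steps": [
    {"x": 0,"y": 0,"z": 0,"twist": 0},
    {"x": 0,"y": 0,"z": 0,"twist": 0},
    {"x": 0,"y": 0,"z": 0,"twist": 0}
  ],
  "claw": 0.45
}}

```text
time_s: 46.2
position: [0.5997, -0.2031, 0.1241]
tcp_rot: [-2.298, -2.131, -0.02]
force: [0.1, -0.4, 0.2]
grip_width: 0.0484
```

>>> {"op": "play_rows", "data": {
  "steps": [
    {"x": 0,"y": 0,"z": -4,"twist": 0},
    {"x": 0,"y": 0,"z": -9,"twist": 0},
    {"x": 0,"y": 0,"z": -14,"twist": 0},
    {"x": -5,"y": 0,"z": -15,"twist": 0},
    {"x": -10,"y": 0,"z": -15,"twist": 0},
    {"x": -15,"y": 0,"z": -15,"twist": 0},
    {"x": -19,"y": 0,"z": -15,"twist": 0},
    {"x": -19,"y": 0,"z": -15,"twist": 0},
    {"x": -19,"y": 0,"z": -15,"twist": 0}
  ]
}}

```text
time_s: 47.32
position: [0.5848, -0.3944, 0.2712]
tcp_rot: [-2.298, -2.13, -0.02]
force: [-0.1, 0.1, -0.1]
grip_width: 0.051
```

```bash
python3 at.py 0; python3 - <<'E'
from h import *
d=grab('wrist'); e=grab('scene'); g=grab('side')
for k in seg(d,(3,120,60),(18,255,255),(180,20,220,270),60): print('cap',k.mean(0).round(1),rect(d,k,.156))
for k in seg(d,(0,120,50),(8,255,255),None,8): print('red',k.mean(0).round(),rect(d,k,.073))
o=np.zeros((600,800,3),np.uint8);o[:400,:]=cv2.resize(d['img'][20:230,70:490],(800,400))
o[400:,:390]=cv2.resize(e['img'][165:265,115:310],(390,200));o[400:,400:]=cv2.resize(g['img'][130:230,230:430],(400,200));cv2.imwrite('pics/fin.png',o)
E
```

```text
[ 0.58477791 -0.3943552   0.27119647] -274.3408567045923 -0.019633095623860154 0.05103041008776912
blue [277.  98.] [ 5.92400e-01 -2.90300e-01  1.93900e-01  4.96000e-02  8.50838e+01]
blue [99. 19.] [ 4.241000e-01 -1.959000e-01  5.020000e-02  3.130000e-02  1.127974e+02]
yel [420.  17.] [ 7.26300e-01 -2.29400e-01  2.95000e-02  9.90000e-03  7.42165e+01]
yel [276.  95.] [ 5.925000e-01 -2.854000e-01  1.910000e-02  1.160000e-02  1.756362e+02]
red [334.  99.] [ 0.6505 -0.2909  0.0321  0.0115  6.3177]
red [223. 126.] [ 5.359000e-01 -3.078000e-01  1.040000e-02  8.900000e-03  1.756197e+02]
[10.78 -0.06 10.8 ]
[10.73 -0.07 14.  ]
[10.72 -0.08 15.  ]
cap [277.1 137.5] [ 5.91500e-01 -3.24400e-01  3.15000e-02  2.26000e-02  5.94508e+01]
cap [276.5 180.8] [ 5.87000e-01 -3.64400e-01  3.03000e-02  2.25000e-02  8.56396e+01]
cap [388.8  24.4] [ 6.93700e-01 -2.36800e-01  9.80000e-03  8.30000e-03  1.65756e+02]
cap [377.3 284.4] [ 6.868000e-01 -4.823000e-01  1.750000e-02  1.290000e-02  1.755699e+02]
red [333. 100.] [ 0.6607 -0.2852  0.0375  0.0137  6.36  ]
red [223. 126.] [ 5.269000e-01 -3.049000e-01  1.200000e-02  1.160000e-02  1.728378e+02]
```

View pics/fin.png

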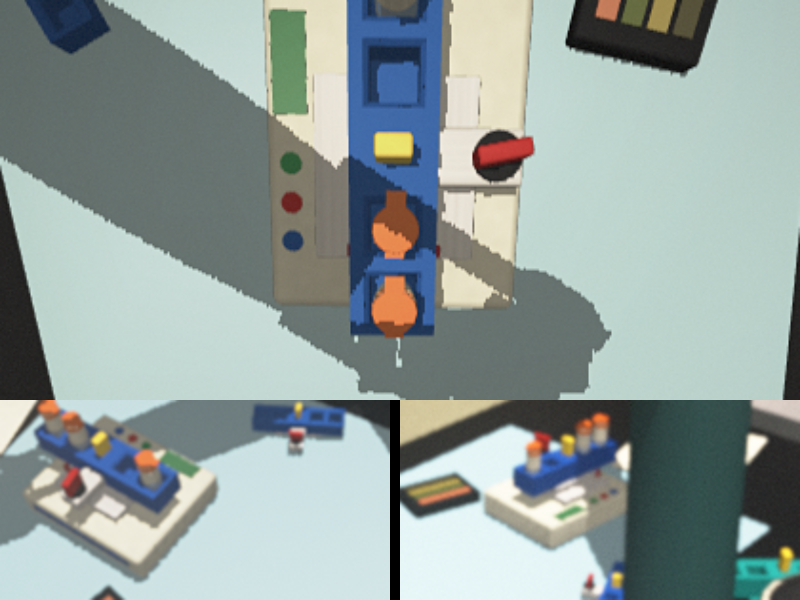

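The last view shows sockets 4 and 3 filled with caps shut, a tube in socket 1 and the knob bar turned across. Stop ends are visible at crop (350,250) and (438,250). Now a numeric check of the gap to the stop.

```bash
python3 - <<'E'
from h import *
d=grab('wrist')
h=cv2.cvtColor(d['img'],cv2.COLOR_BGR2HSV);a=np.radians(-94.7);u=np.array([np.cos(a),np.sin(a)])
o=np.array([.5925,-.2852])
m=cv2.inRange(h,(0,90,30),(8,255,255))|cv2.inRange(h,(172,90,30),(180,255,255))
for x0 in(245,292):
    ys,xs=np.nonzero(m[138:165,x0:x0+18])
    if len(xs): 
        P=np.array([onz(d,x+x0,y+138,.070)[:2] for x,y in zip(xs,ys)]);t=(P-o)@u
        print(len(xs),xs.min()+x0,xs.max()+x0,ys.min()+138,ys.max()+138,'cx',t.min().round(4),t.max().round(4))
print([proj(d,[*(o+c*u+s*.028*np.array([-u[1],u[0]])),.073]).round(1).tolist() for c in(.05,.056) for s in(-1,1)])
E
```

```text
5 252 252 149 153 cx 0.0518 0.0567
12 299 300 149 154 cx 0.0514 0.0575
[[252.9, 147.6], [298.5, 147.9], [253.0, 152.5], [298.4, 152.8]]
```

The stop face reads at carrier x ≈ 50.5-51 mm, so there may be up to 1 mm of gap. I'll give the fin a gentle push toward the stop to confirm it's home.

```bash
python3 - <<'E'
from h import *
for z in(.19,.122): print(delta([.5943,-.262,z]).round(2))
E
```

```text
[13.1  -0.08  8.36]
[13.   -0.11 15.16]
```

>>> {"op": "play_rows", "data": {
  "steps": [
    {"x": 4,"y": 0,"z": 0,"twist": 0},
    {"x": 9,"y": 0,"z": 0,"twist": 0},
    {"x": 13,"y": -0.1,"z": 2,"twist": 0},
    {"x": 13,"y": -0.1,"z": 6,"twist": 0},
    {"x": 13,"y": -0.1,"z": 9,"twist": 0},
    {"x": 13,"y": -0.1,"z": 12,"twist": 0},
    {"x": 13,"y": -0.1,"z": 14.5,"twist": 0},
    {"x": 13,"y": -0.1,"z": 15.1,"twist": 0},
    {"x": 13,"y": -0.1,"z": 15.1,"twist": 0}
  ],
  "claw": 1
}}

```text
time_s: 48.7
position: [0.5945, -0.2619, 0.1232]
tcp_rot: [-2.297, -2.133, -0.02]
force: [-0.0, -0.3, 0.4]
grip_width: 0.0003
```

>>> {"op": "play_rows", "data": {
  "steps": [
    {"x": -0.3,"y": 0,"z": 0,"twist": 0},
    {"x": -0.6,"y": 0,"z": 0,"twist": 0},
    {"x": -0.6,"y": 0,"z": 0,"twist": 0}
  ]
}}

```text
time_s: 49.08
position: [0.5942, -0.2682, 0.1236]
tcp_rot: [-2.298, -2.133, -0.02]
force: [0.6, 0.3, 0.2]
grip_width: 0.0004
```

>>> {"op": "play_rows", "data": {
  "steps": [
    {"x": -0.2,"y": 0,"z": 0,"twist": 0},
    {"x": -0.4,"y": 0,"z": 0,"twist": 0},
    {"x": -0.4,"y": 0,"z": 0,"twist": 0}
  ]
}}

```text
time_s: 49.45
position: [0.5944, -0.2714, 0.1243]
tcp_rot: [-2.297, -2.133, -0.023]
force: [1.8, 9.3, 5.6]
grip_width: 0.0005
```

>>> {"op": "play_rows", "data": {
  "steps": [
    {"x": -0.1,"y": 0,"z": 0,"twist": 0},
    {"x": -0.2,"y": 0,"z": 0,"twist": 0},
    {"x": -0.2,"y": 0,"z": 0,"twist": 0}
  ]
}}

```text
time_s: 49.82
position: [0.5946, -0.2722, 0.1249]
tcp_rot: [-2.296, -2.133, -0.026]
force: [0.3, 11.4, 6.9]
grip_width: 0.0007
```

>>> {"op": "play_rows", "data": {
  "steps": [
    {"x": -0.2,"y": 0,"z": 0,"twist": 0},
    {"x": -0.4,"y": 0,"z": 0,"twist": 0},
    {"x": -0.5,"y": 0,"z": 0,"twist": 0},
    {"x": -0.5,"y": 0,"z": 0,"twist": 0}
  ]
}}

```text
time_s: 50.32
position: [0.5949, -0.2732, 0.1255]
tcp_rot: [-2.29, -2.132, -0.035]
force: [-1.3, 31.8, 11.3]
grip_width: 0.0005
```

It holds solid at 32 N with no slide. I'll back off, rise clear and do a last check.

>>> {"op": "play_rows", "data": {
  "steps": [
    {"x": 0.5,"y": 0,"z": 0,"twist": 0},
    {"x": 1,"y": 0,"z": -0.5,"twist": 0},
    {"x": 1,"y": 0,"z": -5,"twist": 0},
    {"x": 1,"y": 0,"z": -10,"twist": 0},
    {"x": 1,"y": 0,"z": -15,"twist": 0},
    {"x": -4,"y": 0,"z": -16,"twist": 0},
    {"x": -9,"y": 0,"z": -16,"twist": 0},
    {"x": -11,"y": 0,"z": -16,"twist": 0},
    {"x": -11,"y": 0,"z": -16,"twist": 0},
    {"x": -11,"y": 0,"z": -16,"twist": 0}
  ]
}}

```text
time_s: 51.58
position: [0.586, -0.3859, 0.2828]
tcp_rot: [-2.29, -2.132, -0.035]
force: [0.4, -1.2, -0.0]
grip_width: 0.0008
```

```bash
python3 at.py 0; python3 - <<'E'
from h import *
d=grab('wrist'); e=grab('scene')
o=np.zeros((600,800,3),np.uint8);o[:300,:400]=cv2.resize(d['img'][20:230,140:420],(400,300))
o[:300,400:]=cv2.resize(e['img'][165:265,115:248],(400,300));o[300:,:400]=cv2.resize(e['img'],(400,300));cv2.imwrite('pics/fin2.png',o)
E
```

```text
[ 0.5860287  -0.38589351  0.28283036] -274.0839366238718 -0.034969458810768725 0.0007692868210962317
blue [277. 103.] [ 5.93400e-01 -2.85700e-01  2.04400e-01  4.94000e-02  8.45539e+01]
blue [102.  25.] [ 4.201000e-01 -1.872000e-01  6.360000e-02  3.150000e-02  1.131159e+02]
yel [415.  24.] [ 7.29800e-01 -2.19900e-01  4.33000e-02  1.00000e-02  7.41264e+01]
yel [276. 109.] [ 5.9300e-01 -2.8690e-01  1.8200e-02  1.2400e-02  1.7591e+02]
red [331. 112.] [ 0.6514 -0.292   0.032   0.0113  5.8019]
red [224. 134.] [ 5.353000e-01 -3.066000e-01  1.080000e-02  9.400000e-03  1.758733e+02]
[ 9.81 -0.12 12.05]
[ 9.73 -0.14 15.24]
[ 9.7  -0.14 16.24]
```

View pics/fin2.png

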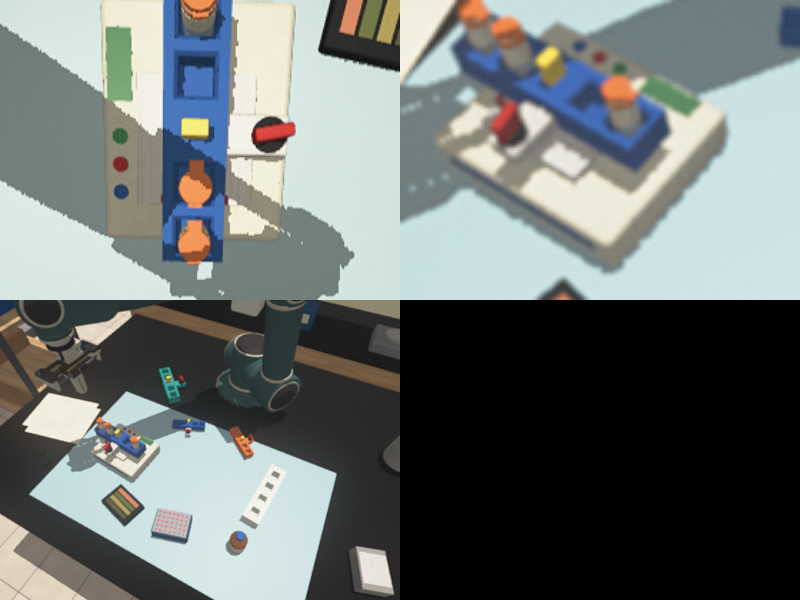

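All the tubes are shut and standing in the carrier, the rack is empty, the bystanders look untouched, and the knob is still turned. I'll hand in.

```bash
python3 -c "
from h import *
print(ctrl.hand_in())"
```

```text
the job is handed in; nothing more can be done
None
```

The job is handed in, at about 52 s of robot time. The blue carrier is on the rail against the red stop and clamped. All three tubes that were present are in its sockets 4, 3 and 1.

- **Carrier:** I slid it on from the open end. After clamping, the view left room for a gap of up to 1 mm at the stop. At the end I pushed the fin toward the stop: it moved about 1–1.5 mm, then held at 32 N. I take it to be home, but I measured no gap after that push.
- **Clamp:** I turned the knob before moving any tube. In the last picture it reads about 1.38 rad, which is past the 1.2 rad tight mark.
- **Caps:** I pressed each one shut in the rack at 17–25 N before lifting, and the pictures showed all three flat.
- **Tubes:** Each stopped on the socket floor at the height I expected. The last picture shows all three upright and the rack empty.
- **Side checks:** The tip box, slide tray and bottle look unmoved, and I saw no knock to the carrier during the run.
- **Disagreements:** While I held the carrier against the stop, the gripper position was about 3 mm further along than the camera showed after release. I took that as give in the fingers. My first estimate of the sockets was about 2 mm off sideways, and I corrected it before placing any tube.

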